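# Open the reference-weight tins and put the pry bar away

### The arm

A 6-joint arm with a two-finger parallel gripper is mounted at the origin on the work surface. World frame = base frame: x ahead of the robot, y to its left, z up, the work surface at z = 0. Lengths are in m, angles in rad, forces in N, time in s.
With the tool pointing down it reaches from about 0.35 to 0.975 m from the base axis. Payload 4.9 kg.
Tool frame: the origin (TCP) lies between the finger pads; the fingertips stand 14 mm ahead of it and the grasp point (between the pads) lies 5 mm behind it (manip.finger_overhang is the distance from the TCP to the fingertips, in m); z points along the fingers, y is the line along which they close (so a half turn about z gives the same grasp; the last joint's range is limited). The gripper opens to 85 mm and grips with 20 to 120 N. Pads are 22 mm wide; open, the fingers measure 114 mm over their backs; the gripper's body (76 mm by 85 mm) begins 54 mm behind the grasp point. The pads swing forward as they close: fully open they stand 13 mm farther back than shut.
Start: joints at [1.182, 0.053, 1.613, -0, 1.476, -0.119], TCP at [0.167, 0.602, 0.245] pointing down, gripper open.
Joint ranges: [-3.01, 3.01], [-1.01, 2.22], [0.06, 2.58], [-1.02, 4.17], [0.09, 2.62], [-3.14, 3.14]. Speed limits (rad/s): [2.57, 2.57, 3.14, 3.14, 3.14, 3.14].

### API

Orientations are given as a unit quaternion [w, x, y, z].
In Python, from plant import manip, grab_frame gives the robot as it stands.
- The arm moves only by the tool servo_tool, never from a script. Its argument "deltas" is a list that holds one entry, the list of rows, each a list of 5 numbers: the opening in per cent of the stroke, from 0 (shut) to 100 (fully open), then the shift along the world's x, y, z in m, then the turn about the world's z in degrees. A call has exactly 8 rows; each row shifts and turns the commanded pose from where the row before left it; what a row does not reach is not made up. A row lasts 1/10 s, in which the tool goes at most 50 mm and 8.59 degrees, less where a joint would pass 70% of its speed; a pose out of reach is approached as far as the arm can. A call is refused whole if a number of a shift passes 0.05 or a number of a turn 8.59, either way. A call with a gripper value outside its range is refused whole. The fingers move at their own pace and stop on an object; the grip force is fixed at half the most. Time passes only in rows, so rows that do not move let the fingers close, or fill a call up. It gives the time, the measured TCP pose, the force, the opening and the grip force at its end, in the units of the state.
- manip.state(): the state, without advancing time (a new reading comes with each control period).
- grab_frame(name): name is "scene" or "top" or "wrist"; returns a dict with "pixels" (400x640x3 uint8, red, green, blue), "z_map" (400x640 float32, m along the optical axis (not along the pixel's ray), 0 where there is no reading), "fx", "fy", "cx", "cy" (pixels), "rvec" (rotation vector, rad) and "tvec" (3), from world to camera coordinates, as OpenCV has them; the wrist camera has in their place "T_tool_cam" (4x4, takes a point from camera to tool coordinates, whose origin is the TCP and whose axes are the flange's). Camera axes: x right, y down, z forward; pixel columns grow to the right and rows downward; lengths in m; the calibration is good to about 2 mm. A picture is of the moment at which its call begins: read the wrist's pose just before it.
- manip.job_done(): hands the job in; it is judged then, once.
The state is a dict: "time": time; "joint_pos": joint angles; "joint_vel": joint speeds; "joint_efforts": joint torques, N m; "tool_pos": TCP position; "tool_rot": TCP orientation; "contact_force": force on the tool from outside, world axes, zero at the start; "ft_torque": the same for the moment, N m; "gripper_width": opening from 0.0 (shut) to 1.0 (fully open); "grasp_force": force on a finger pad.
Only numpy, scipy, OpenCV 4.12 (cv2) and the standard library are available. Lean on these libraries where they do the work, as an engineer would, in place of code of your own. Each camera call takes 0.05 s, during which the arm holds its last target. There are 200 camera calls.

### The job

Open every lidded weight tin: lay the orange-handled pry bar on the stand's fulcrum rod with its blade under the lid's front lip and lever the tight lid loose; do not pull or push a lid with the fingers before the bar has loosened it. Put all the lids flat, knob up, in the white tray, and slide the bar flat and blade first into the slot of the tool holder, at least 6 cm of the blade inside. Leave the other things on the bench undisturbed.

Things in the scene. Friction and masses are not known exactly. Their poses are not given: they have to be found in the camera images.
- stand_a: Stand of the blue lid, fixed to the bench: grey base 135 x 80 x 8 mm, upright square steel tin 54 x 54 mm, rim 74 mm above the bench (lid absent: already open), and on its -x side a yellow post with a dark fulcrum rod on top: 10 mm thick, 60 mm long along y, its axis 60 mm from the tin's centre, its top 75 mm above the bench. Origin on the bench below the tin's centre; x points from fulcrum to tin.
- lid_a: Blue press-in lid, 60 g. Origin: underside centre of its plug (40 x 38 x 9 mm). Above the plug a flange 4 mm thick from 38 mm in front (-x) to 27 mm behind, 27 mm to each side; on it, over the origin, a knob 18 mm across, 22 mm high (top 35 mm above the origin). Pressed in, the flange lies on the rim, origin 65 mm above the bench, axes as the stand's; its front lip overhangs the tin by 11 mm.
- stand_b: Stand of the green lid, fixed to the bench: grey base 135 x 80 x 8 mm, upright square steel tin 54 x 54 mm, rim 74 mm above the bench (lid absent: already open), and on its -x side a yellow post with a dark fulcrum rod on top: 10 mm thick, 60 mm long along y, its axis 60 mm from the tin's centre, its top 75 mm above the bench. Origin on the bench below the tin's centre; x points from fulcrum to tin.
- lid_b: Green press-in lid, 60 g. Origin: underside centre of its plug (40 x 38 x 9 mm). Above the plug a flange 4 mm thick from 38 mm in front (-x) to 27 mm behind, 27 mm to each side; on it, over the origin, a knob 18 mm across, 22 mm high (top 35 mm above the origin). Pressed in, the flange lies on the rim, origin 65 mm above the bench, axes as the stand's; its front lip overhangs the tin by 11 mm.
- stand_c: Stand of the red lid, fixed to the bench: grey base 135 x 80 x 8 mm, upright square steel tin 54 x 54 mm, rim 74 mm above the bench (lid absent: already open), and on its -x side a yellow post with a dark fulcrum rod on top: 10 mm thick, 60 mm long along y, its axis 60 mm from the tin's centre, its top 75 mm above the bench. Origin on the bench below the tin's centre; x points from fulcrum to tin.
- lid_c: Red press-in lid, 60 g. Origin: underside centre of its plug (40 x 38 x 9 mm). Above the plug a flange 4 mm thick from 38 mm in front (-x) to 27 mm behind, 27 mm to each side; on it, over the origin, a knob 18 mm across, 22 mm high (top 35 mm above the origin). Pressed in, the flange lies on the rim, origin 65 mm above the bench, axes as the stand's; its front lip overhangs the tin by 11 mm.
- stand_d: Stand of the yellow lid, fixed to the bench: grey base 135 x 80 x 8 mm, upright square steel tin 54 x 54 mm, rim 74 mm above the bench (lid absent: already open), and on its -x side a yellow post with a dark fulcrum rod on top: 10 mm thick, 60 mm long along y, its axis 60 mm from the tin's centre, its top 75 mm above the bench. Origin on the bench below the tin's centre; x points from fulcrum to tin.
- lid_d: Yellow press-in lid, 60 g. Origin: underside centre of its plug (40 x 38 x 9 mm). Above the plug a flange 4 mm thick from 38 mm in front (-x) to 27 mm behind, 27 mm to each side; on it, over the origin, a knob 18 mm across, 22 mm high (top 35 mm above the origin). Pressed in, the flange lies on the rim, origin 65 mm above the bench, axes as the stand's; its front lip overhangs the tin by 11 mm.
- bar: Pry bar, 160 g, 200 mm long: steel blade 100 mm long, 22 wide, 5 thick; orange handle 100 mm long, 24 wide, 18 high; undersides flush. Origin on the underside where it is best held (in the handle, 35 mm behind its front end, 135 mm behind the blade's tip); x points along the bar to the tip, y across, z up from the flat underside. Starts lying flat on the bench.
- bar_tip (a point): Middle of the end face of the bar's blade, 135 mm ahead of the bar's origin and 2.5 mm above the underside.
- holder: Slotted tool holder fixed to the bench: grey block 100 mm long (x), 80 wide, 52 high, blue top. A slot 32 mm wide, 12 mm high and 90 mm deep opens in its front (-x) face, floor 32 mm above the bench. A ledge 12 mm wide, 62 mm long, sticks out in front level with the slot floor to carry the handle. Origin on the bench below the middle of the front face; x points into the slot.
- slot_mouth (a point): Middle of the slot's floor edge at the front face of the holder, 32 mm above the bench; axes as the holder's.
- tray: White lid tray fixed to the bench, 196 x 196 mm, 16 mm high, walls 4 mm, floor 4 mm thick. Origin on the bench under its centre.
- tray_in (a point): Centre of the tray's inner floor, 4 mm above the bench.
- weight_big: Bystander: brass knob weight, 32 mm across, 49 mm high, standing; origin under its centre. Not to be disturbed.
- weight_small: Bystander: steel knob weight, 24 mm across, 38 mm high, standing; origin under its centre. Not to be disturbed.
- flask: Bystander: glass conical flask, 72 mm across, 108 mm high; origin under its centre. Not to be disturbed.
- reagent: Bystander: small amber bottle, 52 mm across, 110 mm high; origin under its centre. Not to be disturbed.
- beaker: Bystander: glass beaker, 60 mm across, 70 mm high; origin under its centre. Not to be disturbed.
- rim_a (a point): Centre of the mouth of stand_a's tin, at rim height, 74 mm above the bench. Two spring pads inside pinch the lid's plug: it takes some 50 N straight up or 25 N at the lip, tipping about the rear rim. When its centre has risen 4 mm (lip 10 mm) the pads snap in under the plug and the lid stays up, loose, origin about 69 mm above the bench, perhaps tilted some degrees; it then lifts off freely.
- rim_b (a point): Centre of the mouth of stand_b's tin, at rim height, 74 mm above the bench. Two spring pads inside pinch the lid's plug: it takes some 50 N straight up or 25 N at the lip, tipping about the rear rim. When its centre has risen 4 mm (lip 10 mm) the pads snap in under the plug and the lid stays up, loose, origin about 69 mm above the bench, perhaps tilted some degrees; it then lifts off freely.
- rim_c (a point): Centre of the mouth of stand_c's tin, at rim height, 74 mm above the bench. Two spring pads inside pinch the lid's plug: it takes some 50 N straight up or 25 N at the lip, tipping about the rear rim. When its centre has risen 4 mm (lip 10 mm) the pads snap in under the plug and the lid stays up, loose, origin about 69 mm above the bench, perhaps tilted some degrees; it then lifts off freely.
- rim_d (a point): Centre of the mouth of stand_d's tin, at rim height, 74 mm above the bench. Two spring pads inside pinch the lid's plug: it takes some 50 N straight up or 25 N at the lip, tipping about the rear rim. When its centre has risen 4 mm (lip 10 mm) the pads snap in under the plug and the lid stays up, loose, origin about 69 mm above the bench, perhaps tilted some degrees; it then lifts off freely.
Mind the look-alikes: they are no part of the job. There is more than one size of the bar; the job needs the middle-sized.

How it is judged:
By the outcome, as a careful person would: the job done as asked, in the order asked, and still so for the second after the job is handed in, with the robot touching nothing.
Of lid_a, lid_b, lid_c, lid_d only 3 to 4 are there at a start; the rules pass over those that are not, and their reading is None.
At some moment in a run one of bar may be knocked a few centimetres aside while the robot is not near it.
Once in a run the grip may slacken for a moment while it holds something.
It also fails if it takes over 210 s, if anything falls off the work surface, if the arm or the gripper's body presses on something with over 40 N, if the wrist force passes 120 N, or if a joint passes its speed limit or range.

## Working session

There is one attempt and no reset: what is moved stays moved. The work goes in short steps, Python scripts to look and compute and a tool call to move; the robot and the scene stay as the last step left them, time stands still between calls to the robot, and variables do not carry over. Pictures are saved under pics/ and viewed, at most 14 in all, crops included, and the job is handed in when it is done.

Besides the shell and the picture viewer there is one more tool, called after "Call:" by a JSON object that holds its "name" and its "arguments", one argument or row to a line. servo_tool: Moves the arm, as the interface text tells. Its arguments: {"type":"object","properties":{"deltas":{"type":"array"}},"required":["deltas"]}

```bash
ls; mkdir -p pics
cat > h.py <<'E'
import numpy as np, cv2
from plant import manip, grab_frame
def shot(name,fn=None):
    st=manip.state(); f=grab_frame(name)
    if fn: cv2.imwrite('pics/'+fn,f['pixels'][:,:,::-1])
    if name=='wrist':
        w,x,y,z=st['tool_rot']; 
        from scipy.spatial.transform import Rotation as R
        T=np.eye(4);T[:3,:3]=R.from_quat([x,y,z,w]).as_matrix();T[:3,3]=st['tool_pos']
        f['Twc']=T@np.array(f['T_tool_cam'])
    else:
        M=np.eye(4);M[:3,:3]=cv2.Rodrigues(np.array(f['rvec'],float))[0];M[:3,3]=np.ravel(f['tvec'])
        f['Twc']=np.linalg.inv(M)
    return f
def cloud(f):
    z=f['z_map']; v,u=np.indices(z.shape)
    P=np.stack([(u-f['cx'])/f['fx']*z,(v-f['cy'])/f['fy']*z,z],-1)
    W=P@f['Twc'][:3,:3].T+f['Twc'][:3,3]; W[z==0]=np.nan
    return W
def proj(f,p):
    M=np.linalg.inv(f['Twc']); c=M[:3,:3]@np.array(p)+M[:3,3]
    return c[0]/c[2]*f['fx']+f['cx'],c[1]/c[2]*f['fy']+f['cy']
E
python3 - <<'E'
from h import *
for n in('scene','top'):
    f=shot(n,n+'0.png'); np.savez(n+'0.npz',px=f['pixels'],W=cloud(f)); print(n,f['Twc'][:3,3],f['fx'])
print(manip.state())
E
```

```text
pics
scene [1.45756023 0.09067393 0.89222457] 413.7285538870656
top [0.38856203 0.00175141 1.37882222] 445.28558991236423
{'time': 0.1, 'joint_pos': array([ 1.18200803e+00,  5.33192947e-02,  1.61418081e+00, -1.41333035e-06,
        1.47599753e+00, -1.18956091e-01]), 'joint_vel': array([ 0.00011174, -0.00156094, -0.00429283,  0.00087861, -0.00141003,
       -0.00143427]), 'joint_efforts': array([-2.28674274e-06, -3.94902420e+01, -3.71363819e+01, -1.42423009e-04,
        3.92306509e-03, -1.29349382e-05]), 'tool_pos': array([0.1663708 , 0.60188242, 0.24415389]), 'tool_rot': array([-2.38540979e-04,  1.34507047e-01,  9.90912179e-01, -9.22137714e-04]), 'contact_force': array([-0.29129418, -0.61877662,  0.35452357]), 'ft_torque': array([ 0.00731644,  0.03835889, -0.0163927 ]), 'grasp_force': 0.0, 'gripper_width': 0.9990186584576854}
```

View pics/top0.png

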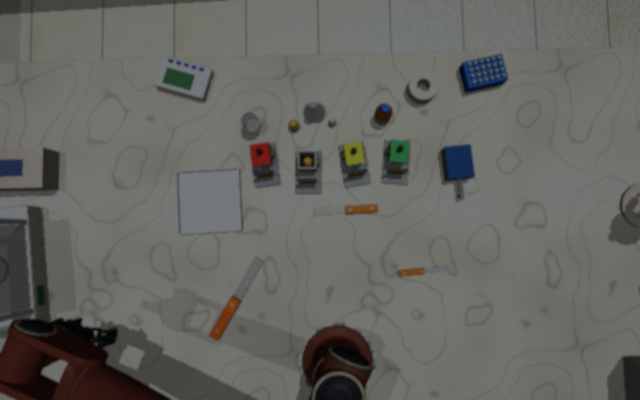

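View pics/scene0.png

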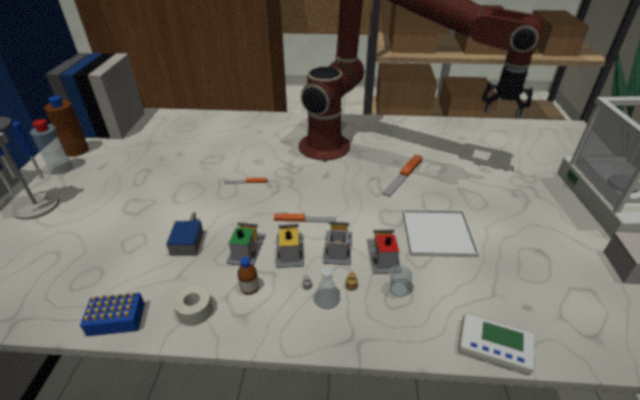

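The top view shows the red lid at (262,154), the open tin at (308,162), yellow at (354,154), green at (399,152), the holder at (458,163) and the tray at (210,202). The middle bar is at (345,209) with its tip to the left. The scene view agrees. Next I measure with colour masks and depth.

```bash
cat > m.py <<'E'
from h import *
def masks(px):
    h=cv2.cvtColor(px,cv2.COLOR_RGB2HSV); H,S,V=[h[...,i].astype(int) for i in range(3)]
    return dict(red=((H<5)|(H>174))&(S>150)&(V>60),orange=(H>=6)&(H<17)&(S>150)&(V>70),yellow=(H>=20)&(H<34)&(S>120)&(V>70),green=(H>40)&(H<85)&(S>100)&(V>50),blue=(H>100)&(H<125)&(S>120)&(V>30))
def blobs(f,W,zlo=-.01,zhi=.2,amin=25,names=None):
    for n,m in masks(f).items():
        if names and n not in names: continue
        k,l,s,c=cv2.connectedComponentsWithStats(m.astype(np.uint8))
        for i in range(1,k):
            if s[i,4]<amin: continue
            P=W[l==i]; P=P[~np.isnan(P[:,0])]
            if len(P)<10: continue
            md=np.median(P,0)
            if not(-1<md[1]<1 and -.1<md[0]<1.0): continue
            r=cv2.minAreaRect(P[:,:2].astype(np.float32))
            print(n,s[i,4],c[i].round(0),'med',md.round(3),'rect',np.round(r[0],3),np.round(r[1],3),round(r[2],1))
E
python3 - <<'E'
from m import *
d=np.load('top0.npz'); blobs(d['px'],d['W'])
W=d['W']; px=d['px'].astype(int)
t=(px.min(2)>135)&(W[...,2]<.03)
print(W[209,320:376:6].round(3).tolist())
for u,v in((210,202),(308,162),(460,190),(293,125),(333,123),(314,110),(383,112),(250,124)): print(u,v,W[v,u].round(3),px[v,u])
k,l,s,c=cv2.connectedComponentsWithStats(t.astype(np.uint8)); i=1+s[1:,4].argmax(); print(s[i],cv2.minAreaRect(W[l==i][:,:2].astype(np.float32)))
E
```

```text
red 352 [260. 155.] med [0.619 0.213 0.078] rect [0.623 0.216] [0.063 0.054] 7.7
orange 168 [361. 209.] med [ 0.457 -0.082  0.018] rect [ 0.458 -0.082] [0.018 0.092] 1.8
orange 95 [411. 272.] med [ 0.263 -0.228  0.014] rect [ 0.263 -0.229] [0.013 0.074] 5.2
orange 407 [225. 318.] med [0.138 0.336 0.025] rect [0.138 0.336] [0.029 0.134] 59.4
yellow 38 [293. 123.] med [0.72  0.119 0.047] rect [0.721 0.12 ] [0.015 0.021] 23.6
yellow 364 [354. 154.] med [ 0.616 -0.061  0.078] rect [ 0.62  -0.063] [0.063 0.058] 8.9
yellow 45 [307. 160.] med [0.606 0.079 0.045] rect [0.607 0.079] [0.023 0.019] 2.4
green 342 [178.  78.] med [0.871 0.474 0.038] rect [0.872 0.474] [0.084 0.041] 72.1
green 367 [399. 151.] med [ 0.62  -0.194  0.078] rect [ 0.623 -0.195] [0.053 0.062] 85.0
blue 894 [482.  74.] med [ 0.857 -0.457  0.048] rect [ 0.867 -0.466] [0.082 0.124] 11.4
blue 57 [385. 108.] med [ 0.743 -0.154  0.109] rect [ 0.744 -0.154] [0.021 0.02 ] 39.9
blue 842 [458. 162.] med [ 0.59  -0.375  0.051] rect [ 0.59  -0.376] [0.096 0.079] 4.3
blue 294 [ 10. 168.] med [0.598 0.955 0.083] rect [0.599 0.956] [0.067 0.04 ] 89.1
[[0.46, 0.044, 0.004], [0.46, 0.025, 0.004], [0.459, 0.007, 0.004], [0.459, -0.012, 0.008], [0.458, -0.03, 0.009], [0.457, -0.048, 0.018], [0.457, -0.067, 0.02], [0.456, -0.085, 0.022], [0.456, -0.103, 0.018], [0.456, -0.122, 0.018]]
210 202 [0.489 0.385 0.001] [116 119 123]
308 162 [0.6   0.076 0.049] [104  86  35]
460 190 [ 0.507 -0.382  0.032] [69 69 68]
293 125 [0.714 0.119 0.05 ] [97 78 31]
333 123 [ 0.723 -0.002  0.03 ] [64 64 65]
314 110 [0.752 0.054 0.074] [53 56 55]
383 112 [ 0.736 -0.149  0.095] [25 22 38]
250 124 [0.731 0.258 0.006] [88 89 90]Traceback (most recent call last):
  File "<stdin>", line 7, in <module>
ValueError: attempt to get argmax of an empty sequence
```

Call:
{"name": "servo_tool", "arguments": {
  "deltas": [
    [[100,0.02,-0.045,0.005,-8],[100,0.02,-0.045,0.005,-8],[100,0.02,-0.045,0.005,-8],[100,0.02,-0.045,0.005,-8],[100,0.02,-0.045,0.005,-8],[100,0.02,-0.045,0.005,-8],[100,0.02,-0.045,0.005,-8],[100,0.02,-0.045,0.005,-8]]
  ]
}}

```text
time: 0.9
tool_pos: [0.3266, 0.2405, 0.2851]
tool_rot: [0.0, 0.641, 0.767, 0.0]
contact_force: [1.7, -0.5, -0.4]
gripper_width: 1.001
grasp_force: 0.0
```

Call:
{"name": "servo_tool", "arguments": {
  "deltas": [
    [[100,0.02,-0.045,0,-8],[100,0.02,-0.045,0,-4],[100,0.02,-0.045,0,0],[100,0.02,-0.045,0,0],[100,0.02,-0.045,0,0],[100,0.02,-0.045,0,0],[100,0.01,-0.04,0,0],[100,0,0,0,0]]
  ]
}}

```text
time: 1.7
tool_pos: [0.4568, -0.0716, 0.2844]
tool_rot: [-0.0, 0.718, 0.696, -0.001]
contact_force: [-0.1, 0.6, -0.1]
gripper_width: 1.0
grasp_force: 0.0
```

Run:
```python
from m import *
f=shot('wrist','w1.png'); W=cloud(f); s=manip.state(); print(s['time'],s['tool_pos'],s['tool_rot'],s['joint_pos']); print(f['Twc'].round(3))
blobs(f['pixels'],W,amin=60)
```

```text
1.75 [ 0.4564733  -0.06953225  0.28448021] [-8.91107793e-04  7.17541309e-01  6.96515248e-01 -4.30073683e-04] [-3.12603456e-01 -3.72533189e-01  1.92609147e+00  7.52130236e-05
  1.59001187e+00 -2.82865635e-01]
[[ 0.999 -0.03  -0.012  0.46 ]
 [-0.032 -0.955 -0.294  0.002]
 [-0.003  0.294 -0.956  0.412]
 [ 0.     0.     0.     1.   ]]
red 1243 [ 12. 128.] med [ 0.088 -0.02   0.011] rect [ 0.085 -0.029] [0.149 0.034] 71.7
orange 1380 [320. 168.] med [ 0.459 -0.081  0.017] rect [ 0.459 -0.084] [0.024 0.099] 2.1
orange 217 [587. 226.] med [ 0.749 -0.141  0.081] rect [ 0.748 -0.141] [0.025 0.015] 14.1
orange 268 [180. 262.] med [ 0.263 -0.204  0.013] rect [ 0.318 -0.141] [0.229 0.029] 48.6
yellow 369 [461.  17.] med [0.606 0.075 0.048] rect [0.608 0.076] [0.051 0.025] 57.5
yellow 2842 [473. 156.] med [ 0.617 -0.059  0.077] rect [ 0.621 -0.062] [0.065 0.054] 8.2
green 1332 [470. 265.] med [ 0.629 -0.183  0.077] rect [ 0.585 -0.14 ] [0.051 0.218] 46.5
blue 627 [597. 247.] med [ 0.742 -0.154  0.108] rect [ 0.746 -0.156] [0.023 0.024] 39.5
blue 402 [400. 363.] med [ 0.561 -0.348  0.051] rect [ 0.532 -0.211] [0.046 0.326] 12.6
```

View pics/w1.png

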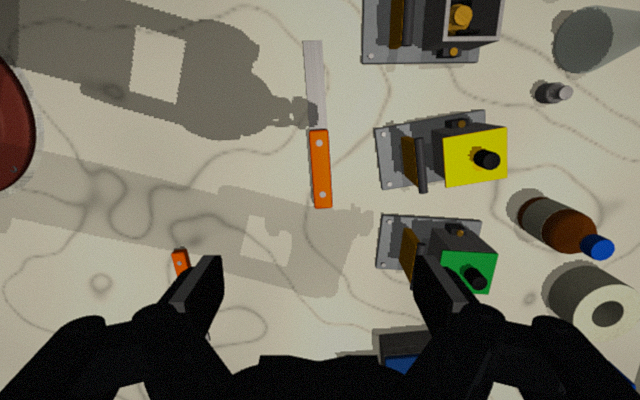

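Call:
{"name": "servo_tool", "arguments": {
  "deltas": [
    [[100,0.002,0,-0.05,3.7],[60,0,0,-0.05,0],[60,0,0,-0.05,0],[60,0,0,-0.05,0],[60,0,0,-0.04,0],[60,0,0,-0.015,0],[60,0,0,0,0],[60,0,0,0,0]]
  ]
}}

```text
time: 2.55
tool_pos: [0.4588, -0.0669, 0.0309]
tool_rot: [0.0, 0.693, 0.721, 0.0]
contact_force: [0.1, -0.9, -0.0]
gripper_width: 0.604
grasp_force: 0.0
```

Call:
{"name": "servo_tool", "arguments": {
  "deltas": [
    [[60,0,-0.002,-0.01,0],[60,0,0,-0.0055,0],[0,0,0,0,0],[0,0,0,0,0],[0,0,0,0,0],[0,0,0,0,0],[0,0,0,0,0],[0,0,0,0,0]]
  ]
}}

```text
time: 3.35
tool_pos: [0.459, -0.0698, 0.0153]
tool_rot: [0.0, 0.693, 0.721, 0.0]
contact_force: [-0.2, -1.3, 3.2]
gripper_width: 0.267
grasp_force: 61.4
```

Call:
{"name": "servo_tool", "arguments": {
  "deltas": [
    [[0,0,0,0.02,0],[0,0,0,0.04,0],[0,0,0,0.05,0],[0,0,0,0.05,0],[0,0,0,0.02,0],[0,0,0,0,0],[0,0,0,0,0],[0,0,0,0,0]]
  ]
}}

```text
time: 4.15
tool_pos: [0.457, -0.0691, 0.1917]
tool_rot: [-0.002, 0.693, 0.721, -0.001]
contact_force: [-0.5, 0.3, -1.7]
gripper_width: 0.262
grasp_force: 61.1
```

```bash
cat >> m.py <<'E'
def barpose(f,W):
    # handle top plane + blade top: profile along bar via large near blob; prints z along bar
    m=masks(f['pixels'])['orange']; P=W[m]; P=P[~np.isnan(P[:,0])]
    t=manip.state()['tool_pos']; P=P[np.linalg.norm(P-t,axis=1)<.14]
    c=P.mean(0); u,s,vt=np.linalg.svd(P-c,full_matrices=False); d=vt[0]
    print('handle n',len(P),'c',c.round(4),'dir',d.round(3),'elev',np.degrees(np.arcsin(d[2])).round(1),'ext',((P-c)@d).min().round(3),((P-c)@d).max().round(3))
    return c,d
E
python3 - <<'E'
from m import *
f=shot('wrist','w2.png'); W=cloud(f); s=manip.state(); print(s['time'],s['tool_pos'],s['contact_force'],s['gripper_width'],s['grasp_force'])
barpose(f,W)
E
```

```text
4.2 [ 0.45701402 -0.06914102  0.19168137] [-0.02403728 -0.02200436 -1.52040968] 0.2646362722757722 61.08436346054077
handle n 8341 c [ 0.4577 -0.0691  0.1934] dir [ 0.039 -0.999  0.015] elev 0.8 ext -0.036 0.046
```

View pics/w2.png

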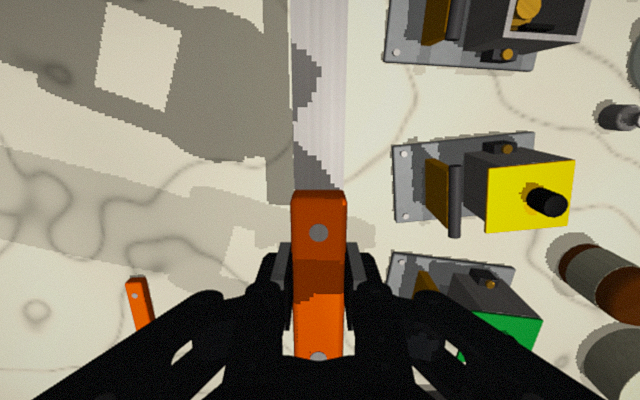

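The wrist view shows the handle held level between the pads at (318,270), with the blade going up the picture. I'll turn the camera to the stands and measure them.

Call:
{"name": "servo_tool", "arguments": {
  "deltas": [
    [[0,0,0.02,0.02,-8.5],[0,0,0.02,0.02,-8.5],[0,-0.01,0.02,0.02,-8.5],[0,-0.01,0.02,0.02,-8.5],[0,-0.01,0,0.02,-8.5],[0,-0.01,0,0.02,-8.5],[0,0,0,0,-8.5],[0,0,0,0,-8.5]]
  ]
}}

```text
time: 5.0
tool_pos: [0.4183, 0.0105, 0.3137]
tool_rot: [-0.0, 0.978, 0.207, -0.001]
contact_force: [0.9, 0.2, -1.5]
gripper_width: 0.263
grasp_force: 61.0
```

Call:
{"name": "servo_tool", "arguments": {
  "deltas": [
    [[0,0,0.02,0,-8.5],[0,0,0.02,0,-8.5],[0,0,0.02,0,-7],[0,0,0.02,0,0],[0,0,0,0,0],[0,0,0,0,0],[0,0,0,0,0],[0,0,0,0,0]]
  ]
}}

```text
time: 5.8
tool_pos: [0.4186, 0.0897, 0.3144]
tool_rot: [0.0, 1.0, 0.002, -0.0]
contact_force: [0.6, 0.0, -1.2]
gripper_width: 0.26
grasp_force: 61.0
```

Run:
```python
from m import *
f=shot('wrist','w3.png'); W=cloud(f); s=manip.state(); print(s['time'],s['tool_pos'],s['tool_rot'],s['joint_pos'])
np.savez('w3.npz',px=f['pixels'],W=W)
blobs(f['pixels'],W,amin=150); barpose(f,W)
```

```text
5.85 [0.41860365 0.08973513 0.31457299] [ 8.64946698e-05  9.99998791e-01  1.53837148e-03 -2.10946205e-04] [ 3.70731148e-02 -4.73587396e-01  1.94935363e+00 -1.58613557e-04
  1.66625419e+00  1.60477761e+00]
orange 8287 [318. 272.] med [0.422 0.089 0.316] rect [0.272 0.093] [0.369 0.062] 4.8
orange 700 [534. 260.] med [ 0.267 -0.23   0.013] rect [ 0.26  -0.231] [0.028 0.077] 4.9
orange 197 [170. 304.] med [0.198 0.311 0.023] rect [0.301 0.227] [0.018 0.321] 51.9
handle n 8260 c [0.4206 0.0888 0.3161] dir [-1.   -0.    0.02] elev 1.2 ext -0.036 0.046
```

View pics/w3.png

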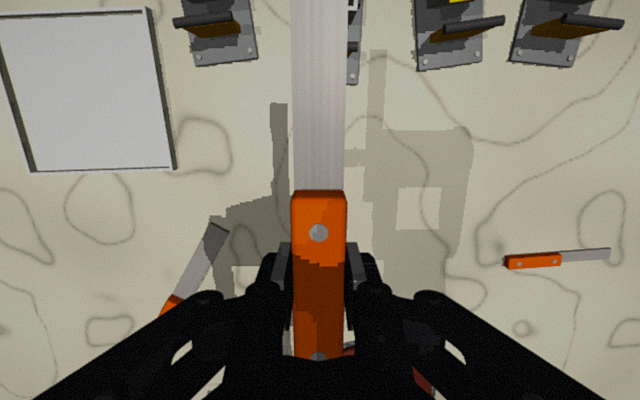

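The stands are at the top edge, so the camera needs to go 10 cm further forward.

Call:
{"name": "servo_tool", "arguments": {
  "deltas": [
    [[0,0.02,-0.02,0.02,0],[0,0.025,-0.02,0.02,0],[0,0.025,-0.02,0.02,0],[0,0.025,-0.02,0,0],[0,0.015,0,0,0],[0,0,0,0,0],[0,0,0,0,0],[0,0,0,0,0]]
  ]
}}

```text
time: 6.65
tool_pos: [0.528, 0.0105, 0.3749]
tool_rot: [-0.0, 1.0, 0.002, -0.0]
contact_force: [-0.3, -0.1, -0.9]
gripper_width: 0.266
grasp_force: 61.0
```

Run:
```python
from m import *
f=shot('wrist','w4.png'); W=cloud(f); s=manip.state(); print(s['time'],s['tool_pos'],s['tool_rot'],s['joint_pos'])
np.savez('w4.npz',px=f['pixels'],W=W)
px=f['pixels']
mk=masks(px)
def rect(P): 
    r=cv2.minAreaRect(P[:,:2].astype(np.float32)); return np.round(r[0],4),np.round(r[1],3),round(r[2],1)
Z=W[...,2]
for n in('red','yellow','green','blue'):
    m=mk[n]&(Z>.07)&(Z<.083) if n!='blue' else mk[n]&(Z>.045)&(Z<.056)
    k,l,s,c=cv2.connectedComponentsWithStats(m.astype(np.uint8)); i=1+s[1:,4].argmax()
    print(n,s[i,4],np.median(Z[l==i]),rect(W[l==i]))
# rods: dark points z .068-.08, x .5-.6
D=(px.max(2)<75)&(Z>.070)&(Z<.079)&(W[...,0]>.5)&(W[...,0]<.60)
k,l,s,c=cv2.connectedComponentsWithStats(D.astype(np.uint8))
for i in range(1,k):
    if s[i,4]>60: print('rod',s[i,4],c[i].round(0),np.median(Z[l==i]).round(4),np.percentile(Z[l==i],95).round(4),rect(W[l==i]))
# knobs
K=(px.max(2)<75)&(Z>.095)&(Z<.104)
k,l,s,c=cv2.connectedComponentsWithStats(K.astype(np.uint8))
for i in range(1,k):
    if s[i,4]>30: print('knob',s[i,4],W[l==i].mean(0).round(4))
```

```text
6.7 [0.52792691 0.01063012 0.37500037] [1.09826123e-05 9.99997295e-01 2.32417493e-03 9.19277457e-05] [-1.20855435e-01 -2.23415447e-01  1.66011814e+00  7.98373362e-07
  1.70470480e+00  1.44529264e+00]
red 2120 0.07714807839907642 (array([0.6251, 0.2138]), array([0.064, 0.055]), 6.7)
yellow 2160 0.07711390406967658 (array([ 0.6211, -0.0629]), array([0.065, 0.053]), 8.2)
green 2107 0.0770454951215701 (array([ 0.6246, -0.1972]), array([0.054, 0.064]), 84.4)
blue 4441 0.05101042262838018 (array([ 0.5928, -0.3787]), array([0.098, 0.08 ]), 5.3)
rod 331 [166. 123.] 0.0735 0.0752 (array([0.5713, 0.2069]), array([0.009, 0.06 ]), 7.1)
rod 313 [473. 125.] 0.0733 0.0749 (array([ 0.5708, -0.1916]), array([0.059, 0.009]), 83.9)
rod 300 [379. 127.] 0.0733 0.0749 (array([ 0.5672, -0.0703]), array([0.01 , 0.058]), 7.8)
rod 310 [268. 143.] 0.0735 0.0751 (array([0.5469, 0.077 ]), array([0.058, 0.009]), 90.0)
knob 198 [0.6305 0.2135 0.0989]
knob 192 [ 0.6301 -0.1969  0.0988]
knob 175 [ 0.6263 -0.0615  0.0989]
```

View pics/w4.png

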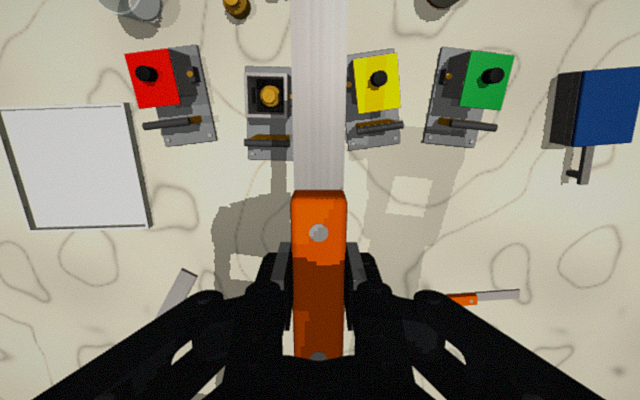

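Red, yellow and green lids are in place and stand "open" has none. The rods and knobs are measured. Next I press the handle's rear end on the open stand's rod to pitch the blade tip down in the grip.

Call:
{"name": "servo_tool", "arguments": {
  "deltas": [
    [[0,-0.002,0.003,0,8.58],[0,-0.002,0.003,0,8.58],[0,-0.002,0.003,0,8.58],[0,-0.002,0.003,0,8.58],[0,-0.002,0.003,0,8.58],[0,-0.002,0.003,0,8.58],[0,-0.002,0.003,0,8.58],[0,-0.002,0.003,0,8.58]]
  ]
}}

```text
time: 7.5
tool_pos: [0.5118, 0.0349, 0.3752]
tool_rot: [0.0, 0.823, 0.568, 0.0]
contact_force: [-0.2, -0.3, -1.4]
gripper_width: 0.266
grasp_force: 61.0
```

Call:
{"name": "servo_tool", "arguments": {
  "deltas": [
    [[0,-0.002,0.004,0,8.58],[0,-0.002,0.004,0,8.58],[0,-0.002,0.004,0,8.58],[0,-0.002,0.004,0,8.58],[0,-0.002,0.004,0,8.58],[0,-0.002,0.004,-0.02,8.58],[0,-0.002,0.004,-0.03,8.58],[0,-0.002,0.004,-0.04,8.58]]
  ]
}}

```text
time: 8.3
tool_pos: [0.4971, 0.0669, 0.2865]
tool_rot: [0.003, 0.359, 0.933, 0.001]
contact_force: [1.6, 0.3, -2.2]
gripper_width: 0.263
grasp_force: 61.0
```

Call:
{"name": "servo_tool", "arguments": {
  "deltas": [
    [[0,-0.002,0.004,-0.04,8.58],[0,-0.002,0.004,-0.04,8.58],[0,0,0.002,-0.04,8.58],[0,0,0,-0.03,8.58],[0,0,0,-0.02,8.58],[0,0,0,0,0],[0,0,0,0,0],[0,0,0,0,0]]
  ]
}}

```text
time: 9.1
tool_pos: [0.4938, 0.0765, 0.1171]
tool_rot: [0.002, -0.003, 1.0, 0.0]
contact_force: [-0.7, -1.0, -1.2]
gripper_width: 0.259
grasp_force: 61.0
```

Call:
{"name": "servo_tool", "arguments": {
  "deltas": [
    [[0,-0.002,0,-0.02,0],[0,0,0,-0.006,0],[0,0,0,-0.004,0],[0,0,0,-0.004,0],[0,0,0,-0.004,0],[0,0,0,-0.004,0],[0,0,0,-0.0035,0],[0,0,0,0,0]]
  ]
}}

```text
time: 9.9
tool_pos: [0.4911, 0.0763, 0.0716]
tool_rot: [0.0, -0.003, 1.0, -0.0]
contact_force: [-7.1, -0.2, 6.4]
gripper_width: 0.265
grasp_force: 65.5
```

Run:
```python
from m import *
f=shot('wrist','w5.png'); W=cloud(f); s=manip.state(); print(s['time'],s['tool_pos'],s['contact_force'])
c,d=barpose(f,W)
# blade profile: pixels along column ~318
for v in range(20,200,20): print(v,W[v,318].round(4),f['pixels'][v,318])
```

```text
9.95 [0.49110022 0.07633544 0.07166597] [-6.59654523 -0.53553452  7.14141725]
handle n 8381 c [0.4919 0.0752 0.0748] dir [0.951 0.003 0.31 ] elev 18.0 ext -0.037 0.044
20 [0.3808 0.0745 0.0237] [96 92 86]
40 [0.39   0.0746 0.0261] [95 95 87]
60 [0.3994 0.0746 0.0298] [92 91 91]
80 [0.4086 0.0747 0.033 ] [100  93  86]
100 [0.4179 0.0747 0.0356] [103  98  95]
120 [0.427  0.0748 0.0408] [110 103 101]
140 [0.4363 0.0749 0.0415] [104 100  95]
160 [0.4453 0.0749 0.0455] [108 100  99]
180 [0.4543 0.075  0.0491] [108 102  98]
```

Call:
{"name": "servo_tool", "arguments": {
  "deltas": [
    [[0,0,0,-0.002,0],[0,0,0,0,0],[0,0,0,0,0],[0,0,0,0.02,0],[0,0,0,0.04,0],[0,0,0,0.04,0],[0,0,0,0,0],[0,0,0,0,0]]
  ]
}}

```text
time: 10.75
tool_pos: [0.4918, 0.0764, 0.1697]
tool_rot: [0.002, -0.003, 1.0, -0.0]
contact_force: [0.4, -0.5, -2.1]
gripper_width: 0.266
grasp_force: 64.4
```

```bash
cat >> m.py <<'E'
def tilt(fn=None):
    f=shot('wrist',fn); W=cloud(f); s=manip.state(); t=s['tool_pos']
    print(s['time'],'tcp',t.round(4),s['contact_force'].round(1))
    w,x,y,z=s['tool_rot']; 
    c,d=barpose(f,W)
    v=np.arange(15,175); P=W[v][:,312:325].reshape(-1,3); ok=~np.isnan(P[:,0])&(np.abs(P[:,2]-t[2])<.12); P=P[ok]
    r=np.hypot(P[:,0]-t[0],P[:,1]-t[1]); a=np.polyfit(r,P[:,2]-t[2],1); res=P[:,2]-t[2]-np.polyval(a,r)
    k=np.abs(res)<.004; a=np.polyfit(r[k],(P[:,2]-t[2])[k],1)
    print('blade pitch(up+)',np.degrees(np.arctan(a[0])).round(2),'top z rel TCP at r=0',a[1].round(4),'at .137',np.polyval(a,.137).round(4),k.sum(),r.max())
    return f,W
E
python3 - <<'E'
from m import *
tilt()
E
```

```text
10.8 tcp [0.4906 0.0764 0.1677] [-0.3 -0.  -1.8]
handle n 8303 c [0.4924 0.0753 0.173 ] dir [0.942 0.007 0.335] elev 19.6 ext -0.036 0.035
blade pitch(up+) -19.05 top z rel TCP at r=0 -0.0092 at .137 -0.0565 2068 0.11164868495436733
```

Call:
{"name": "servo_tool", "arguments": {
  "deltas": [
    [[0,0,0,-0.04,0],[0,0,0,-0.04,0],[0,0,0,-0.008,0],[0,0,0,-0.006,0],[0,0,0,-0.004,0],[0,0,0,-0.003,0],[0,0,0,-0.0016,0],[0,0,0,0,0]]
  ]
}}

```text
time: 11.6
tool_pos: [0.4909, 0.0764, 0.0675]
tool_rot: [-0.0, -0.004, 1.0, -0.0]
contact_force: [-9.6, -1.0, 8.5]
gripper_width: 0.261
grasp_force: 66.6
```

Call:
{"name": "servo_tool", "arguments": {
  "deltas": [
    [[0,0,0,0,0],[0,0,0,0.02,0],[0,0,0,0.04,0],[0,0,0,0.04,0],[0,0,0,0,0],[0,0,0,0,0],[0,0,0,0,0],[0,0,0,0,0]]
  ]
}}

```text
time: 12.4
tool_pos: [0.4896, 0.0764, 0.1632]
tool_rot: [-0.001, -0.004, 1.0, -0.0]
contact_force: [0.6, 0.3, -1.8]
gripper_width: 0.267
grasp_force: 65.1
```

Run:
```python
from m import *
tilt()
```

```text
12.45 tcp [0.4896 0.0764 0.1631] [-0.1  0.6 -1.9]
handle n 8340 c [0.4902 0.0753 0.1666] dir [0.932 0.005 0.361] elev 21.2 ext -0.036 0.059
blade pitch(up+) -21.51 top z rel TCP at r=0 -0.0106 at .137 -0.0646 2072 0.11490629922663034
```

Call:
{"name": "servo_tool", "arguments": {
  "deltas": [
    [[0,-0.005,-0.008,0.03,-8.58],[0,-0.005,-0.008,0.02,-8.58],[0,-0.004,-0.008,0,-8.58],[0,-0.004,-0.008,0,-8.58],[0,-0.004,-0.008,0,-8.58],[0,-0.004,-0.008,0,-8.58],[0,-0.004,-0.008,0,-8.58],[0,-0.004,-0.008,0,-8.58]]
  ]
}}

```text
time: 13.25
tool_pos: [0.4558, 0.0121, 0.2134]
tool_rot: [-0.001, 0.563, 0.826, -0.001]
contact_force: [-0.4, 0.1, -1.5]
gripper_width: 0.262
grasp_force: 65.1
```

Call:
{"name": "servo_tool", "arguments": {
  "deltas": [
    [[0,-0.004,-0.009,0,-8.58],[0,-0.004,-0.009,0,-8.58],[0,-0.004,-0.009,0,-8.58],[0,-0.004,-0.009,0,-8.58],[0,-0.004,-0.009,0,-8.58],[0,-0.004,-0.009,0,-8.58],[0,-0.004,-0.009,0,-8.58],[0,-0.004,-0.009,0,-8.58]]
  ]
}}

```text
time: 14.05
tool_pos: [0.4239, -0.0598, 0.2135]
tool_rot: [-0.001, 0.931, 0.365, -0.001]
contact_force: [0.1, -0.5, -1.6]
gripper_width: 0.266
grasp_force: 65.1
```

Call:
{"name": "servo_tool", "arguments": {
  "deltas": [
    [[0,-0.004,-0.009,0,-8.58],[0,-0.004,-0.009,0,-8.58],[0,-0.003,-0.009,0,-8.58],[0,-0.003,-0.005,0,-8.58],[0,0,0,0,-0.7],[0,0,0,0,0],[0,0,0,0,0],[0,0,0,0,0]]
  ]
}}

```text
time: 14.85
tool_pos: [0.4106, -0.0913, 0.2145]
tool_rot: [-0.0, 0.997, 0.072, -0.0]
contact_force: [-0.7, 0.0, -1.0]
gripper_width: 0.263
grasp_force: 65.1
```

Run:
```python
from m import *
f,W=tilt('w6.png')
print(manip.state()['tool_rot'])
```

```text
14.9 tcp [ 0.4106 -0.0914  0.2146] [ 0.9 -0.5 -1.1]
handle n 8201 c [ 0.4119 -0.0923  0.2179] dir [-0.918 -0.135  0.373] elev 21.9 ext -0.036 0.035
blade pitch(up+) -21.71 top z rel TCP at r=0 -0.0102 at .137 -0.0647 2069 0.11586656865758074
[-9.29073161e-05  9.97435841e-01  7.15662118e-02 -1.08286705e-04]
```

View pics/w6.png

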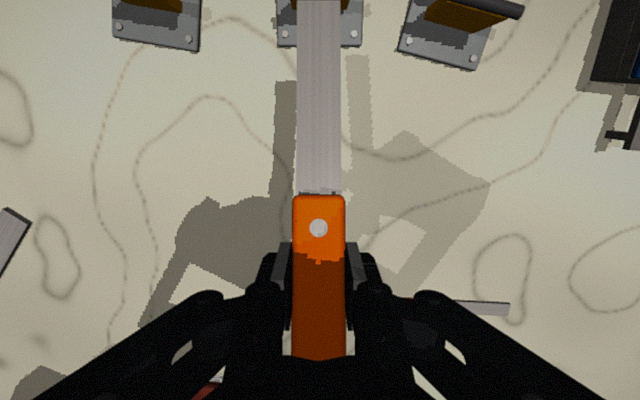

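Call:
{"name": "servo_tool", "arguments": {
  "deltas": [
    [[0,0,-0.001,-0.04,0],[0,0,0,-0.018,0],[0,0,0,0,0],[0,0.0099,0.0014,-0.0039,0],[0,0.0099,0.0014,-0.0039,0],[0,0.0099,0.0014,-0.0039,0],[0,0,0,0,0],[0,0,0,0,0]]
  ]
}}

```text
time: 15.7
tool_pos: [0.4407, -0.0885, 0.1461]
tool_rot: [0.0, 0.997, 0.071, 0.0]
contact_force: [0.3, -0.9, -1.5]
gripper_width: 0.268
grasp_force: 65.1
```

Run:
```python
from m import *
f=shot('scene'); print(manip.state()['tool_pos'],manip.state()['contact_force'])
u,v=proj(f,(.59,-.066,.075)); u,v=int(u),int(v); print(u,v)
c=f['pixels'][v-45:v+45,u-60:u+60,::-1]; cv2.imwrite('pics/s1.png',cv2.resize(c,(780,585),interpolation=cv2.INTER_CUBIC))
```

```text
[ 0.44051878 -0.08854676  0.14596824] [-0.396113  -0.4035635 -1.3666796]
288 229
```

View pics/s1.png

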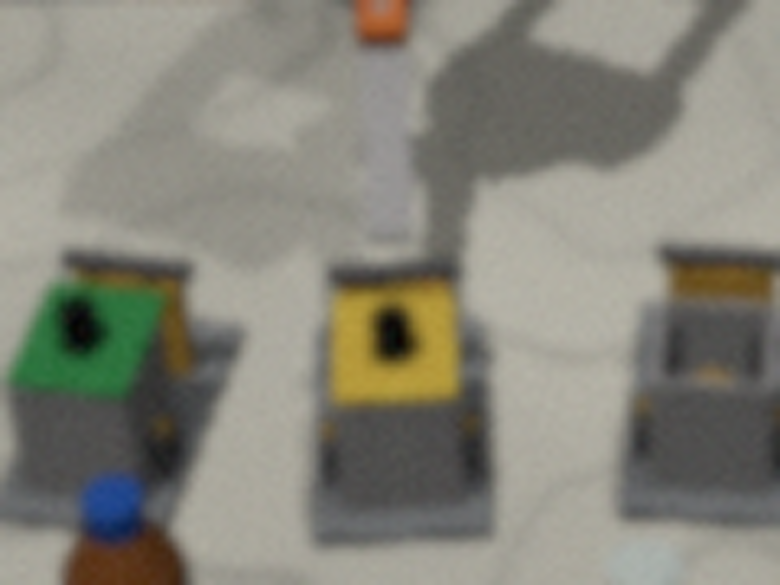

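Call:
{"name": "servo_tool", "arguments": {
  "deltas": [
    [[0,0.0074,0.001,-0.003,0],[0,0.0075,0.0011,-0.003,0],[0,0,0,-0.0015,0],[0,0,0,-0.001,0],[0,0,0,-0.001,0],[0,0,0,0,0],[0,0,0,0,0],[0,0,0,0,0]]
  ]
}}

```text
time: 16.55
tool_pos: [0.4551, -0.0864, 0.1356]
tool_rot: [0.0, 0.997, 0.071, 0.0]
contact_force: [0.1, 0.0, -1.8]
gripper_width: 0.265
grasp_force: 65.1
```

Run:
```python
from m import *
tilt()
```

```text
16.6 tcp [ 0.4552 -0.0864  0.1357] [-0.6 -0.5 -1.4]
handle n 8245 c [ 0.4565 -0.0874  0.1392] dir [-0.916 -0.135  0.379] elev 22.2 ext -0.036 0.035
blade pitch(up+) -21.78 top z rel TCP at r=0 -0.01 at .137 -0.0647 2074 0.11604061519869109
```

Call:
{"name": "servo_tool", "arguments": {
  "deltas": [
    [[0,0.003,0.0004,-0.0012,0],[0,0.003,0.0004,-0.0012,0],[0,0.003,0.0004,-0.0012,0],[0,0.003,0.0004,-0.0012,0],[0,0.003,0.0004,-0.0012,0],[0,0,0,0,0],[0,0,0,0,0],[0,0,0,0,0]]
  ]
}}

```text
time: 17.4
tool_pos: [0.4701, -0.0843, 0.1296]
tool_rot: [0.0, 0.997, 0.071, -0.0]
contact_force: [0.5, 0.6, -2.2]
gripper_width: 0.266
grasp_force: 65.1
```

Run:
```python
from m import *
f,W=tilt('w7.png')
f=shot('scene'); 
u,v=proj(f,(.59,-.066,.075)); u,v=int(u),int(v)
m=masks(f['pixels'])['yellow']; 
c=f['pixels'][v-30:v+30,u-40:u+40,::-1]; cv2.imwrite('pics/s2.png',cv2.resize(c,(640,480),interpolation=cv2.INTER_CUBIC))
```

```text
17.45 tcp [ 0.4701 -0.0843  0.1296] [-0.4  0.2 -1. ]
handle n 8233 c [ 0.4714 -0.0853  0.133 ] dir [-0.918 -0.133  0.375] elev 22.0 ext -0.036 0.035
blade pitch(up+) -21.75 top z rel TCP at r=0 -0.01 at .137 -0.0646 2072 0.11586390332559979
```

View pics/s2.png

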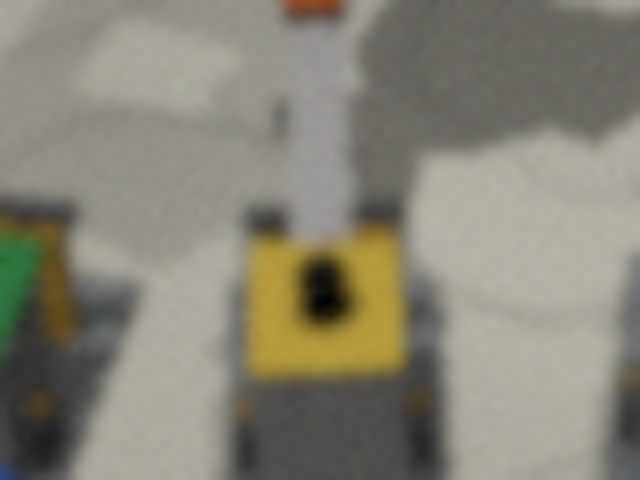

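The blade is over the rod and ends at the lid's front edge at about (320,235), as intended. I start levering.

Call:
{"name": "servo_tool", "arguments": {
  "deltas": [
    [[0,-0.0013,-0.0002,-0.004,0],[0,-0.0013,-0.0002,-0.004,0],[0,-0.0013,-0.0002,-0.004,0],[0,-0.0013,-0.0002,-0.004,0],[0,-0.0013,-0.0001,-0.004,0],[0,0,0,0,0],[0,0,0,0,0],[0,0,0,0,0]]
  ]
}}

```text
time: 18.3
tool_pos: [0.4648, -0.0858, 0.1113]
tool_rot: [0.001, 0.997, 0.071, 0.001]
contact_force: [-1.8, -0.3, 6.6]
gripper_width: 0.264
grasp_force: 66.4
```

Run:
```python
from m import *
f,W=tilt('w8.png')
```

```text
18.35 tcp [ 0.4648 -0.0858  0.1112] [-1.9 -0.5  7.3]
handle n 8238 c [ 0.4659 -0.0867  0.1147] dir [-0.964 -0.144  0.223] elev 12.9 ext -0.037 0.037
blade pitch(up+) -12.54 top z rel TCP at r=0 -0.0091 at .137 -0.0395 2073 0.11127794745613856
```

Call:
{"name": "servo_tool", "arguments": {
  "deltas": [
    [[0,-0.0004,0,-0.0035,0],[0,-0.0004,-0.0001,-0.0035,0],[0,-0.0004,0,-0.0035,0],[0,-0.0004,-0.0001,-0.0035,0],[0,-0.0004,0,-0.003,0],[0,-0.0004,-0.0001,-0.003,0],[0,0,0,0,0],[0,0,0,0,0]]
  ]
}}

```text
time: 19.15
tool_pos: [0.4604, -0.0863, 0.0905]
tool_rot: [0.001, 0.997, 0.071, -0.001]
contact_force: [-9.1, -2.6, 8.8]
gripper_width: 0.267
grasp_force: 67.7
```

Run:
```python
from m import *
f,W=tilt('w9.png')
```

```text
19.2 tcp [ 0.4604 -0.0863  0.0905] [-10.3  -2.3   9.5]
handle n 8445 c [ 0.4631 -0.0871  0.0944] dir [-0.989 -0.139  0.044] elev 2.5 ext -0.035 0.084
blade pitch(up+) -1.59 top z rel TCP at r=0 -0.0085 at .137 -0.0123 2075 0.10610586434639253
```

Call:
{"name": "servo_tool", "arguments": {
  "deltas": [
    [[0,-0.0002,0,-0.003,0],[0,-0.0002,0,-0.003,0],[0,-0.0002,0,-0.003,0],[0,-0.0002,0,-0.003,0],[0,-0.0002,0,-0.003,0],[0,0,0,-0.003,0],[0,0,0,0,0],[0,0,0,0,0]]
  ]
}}

```text
time: 20.0
tool_pos: [0.4602, -0.0862, 0.0722]
tool_rot: [0.001, 0.998, 0.071, -0.0]
contact_force: [-4.6, -2.1, 3.8]
gripper_width: 0.263
grasp_force: 68.1
```

Run:
```python
from m import *
f,W=tilt('w10.png')
f=shot('scene'); W=cloud(f); m=masks(f['pixels'])['yellow']&(W[...,2]>.06)&(W[...,0]>.57)&(np.abs(W[...,1]+.06)<.05); P=W[m]
A=np.c_[(P[:,0]-.6265)*.99+(P[:,1]+.0619)*.139,P[:,1]+.0619,np.ones(len(P))]; print('lid plane',np.linalg.lstsq(A,P[:,2],rcond=None)[0].round(4),P.shape)
```

```text
20.05 tcp [ 0.4602 -0.0862  0.0722] [-4.7 -2.8  5.8]
handle n 8347 c [ 0.4638 -0.0868  0.0767] dir [-0.984 -0.136 -0.116] elev -6.6 ext -0.034 0.114
blade pitch(up+) 8.13 top z rel TCP at r=0 -0.0084 at .137 0.0111 2072 0.10232561219601508
lid plane [-0.1417 -0.0053  0.0851] (315, 3)
```

Call:
{"name": "servo_tool", "arguments": {
  "deltas": [
    [[0,0,0,-0.003,0],[0,0,0,0,0],[0,-0.005,-0.0007,-0.0008,0],[0,-0.01,-0.0014,-0.0016,0],[0,-0.01,-0.0014,-0.0016,0],[0,-0.015,-0.002,-0.0024,0],[0,-0.015,-0.002,-0.0024,0],[0,0,0,0,0]]
  ]
}}

```text
time: 20.9
tool_pos: [0.4012, -0.0922, 0.0571]
tool_rot: [-0.001, 0.998, 0.07, -0.003]
contact_force: [-0.6, 0.9, -1.8]
gripper_width: 0.265
grasp_force: 67.3
```

Run:
```python
from m import *
f,W=tilt('w11.png')
f=shot('scene'); W=cloud(f); mm=masks(f['pixels'])
for n,cx,cy,a in(('yellow',.6265,-.0619,8),('red',.6309,.2142,7),('green',.6305,-.1979,-6)):
    m=mm[n]&(W[...,2]>.06)&(W[...,0]>.57)&(np.hypot(W[...,0]-cx,W[...,1]-cy)<.06); P=W[m]; c,s=np.cos(np.radians(a)),np.sin(np.radians(a))
    A=np.c_[(P[:,0]-cx)*c+(P[:,1]-cy)*s,-(P[:,0]-cx)*s+(P[:,1]-cy)*c,np.ones(len(P))]; print(n,'plane',np.linalg.lstsq(A,P[:,2],rcond=None)[0].round(4),P.shape)
```

```text
20.95 tcp [ 0.4027 -0.0925  0.0579] [-0.6  0.2 -1.3]
handle n 8331 c [ 0.4049 -0.0928  0.0617] dir [-0.983 -0.136 -0.12 ] elev -6.9 ext -0.035 0.1
blade pitch(up+) 8.31 top z rel TCP at r=0 -0.0089 at .137 0.0111 2072 0.10065985748625805
yellow plane [-0.1218 -0.0081  0.0853] (317, 3)
red plane [-0.0111  0.0046  0.0797] (270, 3)
green plane [ 0.0016 -0.0597  0.0796] (258, 3)
```

Yellow is loose: its centre is up 5.6 mm and it is tilted 7°. I re-pitch the bar on the open stand's rod for the next lid.

Call:
{"name": "servo_tool", "arguments": {
  "deltas": [
    [[0,0,0.005,0.05,0],[0,0.004,0.007,0.05,8.58],[0,0.004,0.007,0.05,8.58],[0,0.004,0.007,0.01,8.58],[0,0.004,0.007,0,8.58],[0,0.004,0.007,0,8.58],[0,0.004,0.007,0,8.58],[0,0.004,0.007,0,8.58]]
  ]
}}

```text
time: 21.8
tool_pos: [0.4335, -0.0388, 0.218]
tool_rot: [-0.0, 0.826, 0.563, -0.0]
contact_force: [0.2, 0.7, -2.2]
gripper_width: 0.262
grasp_force: 67.3
```

Call:
{"name": "servo_tool", "arguments": {
  "deltas": [
    [[0,0.004,0.009,0,8.58],[0,0.004,0.009,0,8.58],[0,0.004,0.009,0,8.58],[0,0.004,0.009,0,8.58],[0,0.004,0.009,0,8.58],[0,0.004,0.009,0,8.58],[0,0.004,0.009,0,8.58],[0,0.004,0.009,0,8.58]]
  ]
}}

```text
time: 22.6
tool_pos: [0.4654, 0.0333, 0.2179]
tool_rot: [-0.0, 0.365, 0.931, -0.0]
contact_force: [0.1, -0.5, -1.5]
gripper_width: 0.267
grasp_force: 67.3
```

Call:
{"name": "servo_tool", "arguments": {
  "deltas": [
    [[0,0.007,0.01,0,8.58],[0,0.007,0.01,0,8.58],[0,0.007,0.01,0,8.58],[0,0.007,0.01,0,8.58],[0,0,0,0,8.58],[0,0,0,0,0],[0,0,0,0,0],[0,0,0,0,0]]
  ]
}}

```text
time: 23.4
tool_pos: [0.4931, 0.0727, 0.2181]
tool_rot: [-0.0, 0.004, 1.0, -0.0]
contact_force: [1.1, -0.1, -2.1]
gripper_width: 0.265
grasp_force: 67.3
```

Call:
{"name": "servo_tool", "arguments": {
  "deltas": [
    [[0,-0.002,0.004,-0.04,0.5],[0,0,0,-0.04,0],[0,0,0,-0.026,0],[0,0,0,-0.008,0],[0,0,0,-0.005,0],[0,0,0,-0.005,0],[0,0,0,-0.005,0],[0,0,0,-0.005,0]]
  ]
}}

```text
time: 24.2
tool_pos: [0.4938, 0.0768, 0.0887]
tool_rot: [0.003, -0.002, 1.0, -0.0]
contact_force: [-9.6, 0.4, 14.5]
gripper_width: 0.264
grasp_force: 70.1
```

Call:
{"name": "servo_tool", "arguments": {
  "deltas": [
    [[0,0,0,-0.005,0],[0,0,0,-0.005,0],[0,0,0,-0.004,0],[0,0,0,-0.003,0],[0,0,0,0,0],[0,0,0,0.02,0],[0,0,0,0.04,0],[0,0,0,0.04,0]]
  ]
}}

```text
time: 25.0
tool_pos: [0.4914, 0.0768, 0.1693]
tool_rot: [0.001, -0.002, 1.0, 0.0]
contact_force: [0.7, -0.7, -0.8]
gripper_width: 0.264
grasp_force: 72.1
```

Run:
```python
from m import *
f,W=tilt('w12.png'); print(manip.state()['tool_rot'])
```

```text
25.05 tcp [0.496  0.0769 0.1783] [4.3 0.9 3.3]
handle n 8544 c [0.4899 0.0757 0.1756] dir [0.964 0.006 0.267] elev 15.5 ext -0.035 0.036
blade pitch(up+) -15.0 top z rel TCP at r=0 -0.0147 at .137 -0.0514 2073 0.11483752168832896
[ 7.49095824e-03 -1.83022046e-03  9.99970266e-01  5.67452912e-05]
```

Call:
{"name": "servo_tool", "arguments": {
  "deltas": [
    [[0,0,0,0,0],[0,0,0,0,0],[0,0,0,0,0],[0,0,0,0,0],[0,0,0,0,0],[0,0,0,0,0],[0,0,0,0,0],[0,0,0,0,0]]
  ]
}}

```text
time: 25.85
tool_pos: [0.4911, 0.0768, 0.1671]
tool_rot: [-0.0, -0.002, 1.0, -0.0]
contact_force: [0.4, 0.5, -1.0]
gripper_width: 0.264
grasp_force: 72.2
```

Run:
```python
from m import *
f,W=tilt('w12.png'); print(manip.state()['tool_rot'])
```

```text
25.9 tcp [0.4912 0.0768 0.1672] [-0.2  0.9 -1.7]
handle n 8543 c [0.4897 0.0757 0.1734] dir [0.964 0.006 0.265] elev 15.4 ext -0.035 0.036
blade pitch(up+) -15.04 top z rel TCP at r=0 -0.0069 at .137 -0.0438 2072 0.11026686806269068
[-1.92376819e-05 -1.91900464e-03  9.99998158e-01 -1.32383180e-05]
```

Call:
{"name": "servo_tool", "arguments": {
  "deltas": [
    [[0,0,0,-0.04,0],[0,0,0,-0.035,0],[0,0,0,-0.01,0],[0,0,0,-0.006,0],[0,0,0,-0.005,0],[0,0,0,-0.004,0],[0,0,0,-0.002,0],[0,0,0,0,0]]
  ]
}}

```text
time: 26.7
tool_pos: [0.4926, 0.0768, 0.0684]
tool_rot: [0.001, -0.002, 1.0, -0.0]
contact_force: [-7.2, -0.0, 8.9]
gripper_width: 0.264
grasp_force: 74.4
```

Call:
{"name": "servo_tool", "arguments": {
  "deltas": [
    [[0,0,0,0,0],[0,0,0,0.02,0],[0,0,0,0.04,0],[0,0,0,0.04,0],[0,0,0,0,0],[0,0,0,0,0],[0,0,0,0,0],[0,0,0,0,0]]
  ]
}}

```text
time: 27.5
tool_pos: [0.4902, 0.0767, 0.1635]
tool_rot: [-0.001, -0.002, 1.0, -0.0]
contact_force: [-0.9, 0.1, -1.2]
gripper_width: 0.265
grasp_force: 72.9
```

Run:
```python
from m import *
f,W=tilt('w12.png'); print(manip.state()['tool_rot'])
```

```text
27.55 tcp [0.4902 0.0768 0.1635] [-0.1  0.7 -0.3]
handle n 8564 c [0.4887 0.0757 0.1699] dir [0.953 0.001 0.304] elev 17.7 ext -0.036 0.035
blade pitch(up+) -17.27 top z rel TCP at r=0 -0.0069 at .137 -0.0495 2070 0.11169426588126251
[-1.52067870e-03 -1.93555998e-03  9.99996970e-01 -1.23465615e-05]
```

Call:
{"name": "servo_tool", "arguments": {
  "deltas": [
    [[0,0,0,-0.04,0],[0,0,0,-0.04,0],[0,0,0,-0.01,0],[0,0,0,-0.006,0],[0,0,0,-0.004,0],[0,0,0,-0.003,0],[0,0,0,-0.0015,0],[0,0,0,0,0]]
  ]
}}

```text
time: 28.35
tool_pos: [0.4905, 0.077, 0.0627]
tool_rot: [-0.002, -0.002, 1.0, 0.0]
contact_force: [-10.9, -0.1, 8.0]
gripper_width: 0.264
grasp_force: 76.1
```

Call:
{"name": "servo_tool", "arguments": {
  "deltas": [
    [[0,0,0,0,0],[0,0,0,0.02,0],[0,0,0,0.04,0],[0,0,0,0.04,0],[0,0,0,0,0],[0,0,0,0,0],[0,0,0,0,0],[0,0,0,0,0]]
  ]
}}

```text
time: 29.15
tool_pos: [0.4902, 0.0767, 0.1591]
tool_rot: [-0.002, -0.002, 1.0, -0.0]
contact_force: [0.1, -0.4, -1.7]
gripper_width: 0.265
grasp_force: 74.6
```

Run:
```python
from m import *
f,W=tilt('w12.png'); print(manip.state()['tool_rot'])
```

```text
29.2 tcp [0.4902 0.0768 0.159 ] [ 0.2 -0.2 -1.5]
handle n 8557 c [0.4886 0.0757 0.1658] dir [0.921 0.003 0.389] elev 22.9 ext -0.036 0.034
blade pitch(up+) -22.25 top z rel TCP at r=0 -0.0068 at .137 -0.0628 2073 0.11424667814903992
[-1.55428786e-03 -1.95234430e-03  9.99996886e-01 -2.16452653e-05]
```

Pitched to −22°. Next is the green lid.

Call:
{"name": "servo_tool", "arguments": {
  "deltas": [
    [[0,-0.003,-0.0115,0.03,-8.58],[0,-0.003,-0.0115,0.025,-8.58],[0,-0.003,-0.0115,0,-8.58],[0,-0.003,-0.0115,0,-8.58],[0,-0.003,-0.0115,0,-8.58],[0,-0.003,-0.0115,0,-8.58],[0,-0.003,-0.0115,0,-8.58],[0,-0.003,-0.0115,0,-8.58]]
  ]
}}

```text
time: 30.0
tool_pos: [0.4664, -0.0156, 0.2144]
tool_rot: [-0.001, 0.565, 0.825, -0.001]
contact_force: [0.3, -0.2, -1.0]
gripper_width: 0.261
grasp_force: 74.6
```

Call:
{"name": "servo_tool", "arguments": {
  "deltas": [
    [[0,-0.003,-0.0115,0,-8.58],[0,-0.003,-0.0115,0,-8.58],[0,-0.003,-0.0115,0,-8.58],[0,-0.003,-0.0115,0,-8.58],[0,-0.003,-0.0115,0,-8.58],[0,-0.003,-0.0115,0,-8.58],[0,-0.003,-0.0115,0,-8.58],[0,-0.003,-0.0115,0,-8.58]]
  ]
}}

```text
time: 30.8
tool_pos: [0.4425, -0.1075, 0.2144]
tool_rot: [-0.001, 0.932, 0.363, -0.001]
contact_force: [0.1, 1.0, -1.3]
gripper_width: 0.264
grasp_force: 74.6
```

Call:
{"name": "servo_tool", "arguments": {
  "deltas": [
    [[0,-0.0035,-0.0115,0,-8.58],[0,-0.0035,-0.0115,0,-8.58],[0,-0.0035,-0.0115,0,-8.58],[0,-0.0035,-0.0115,0,-8.58],[0,-0.0035,-0.0115,0,-8.58],[0,-0.003,-0.011,0,-6],[0,0,0,0,0],[0,0,0,0,0]]
  ]
}}

```text
time: 31.6
tool_pos: [0.4224, -0.1754, 0.2149]
tool_rot: [-0.001, 0.999, -0.051, -0.001]
contact_force: [0.4, -0.5, -0.9]
gripper_width: 0.266
grasp_force: 74.6
```

Run:
```python
from m import *
f,W=tilt('w13.png'); s=manip.state(); print(s['tool_rot'])
```

```text
31.65 tcp [ 0.4225 -0.1753  0.215 ] [-0.7 -0.2 -2. ]
handle n 8399 c [ 0.4258 -0.1768  0.2214] dir [-0.917  0.093  0.388] elev 22.9 ext -0.036 0.034
blade pitch(up+) -22.66 top z rel TCP at r=0 -0.0061 at .137 -0.0633 2073 0.11560127649362544
[-4.68356790e-04  9.98698833e-01 -5.09914238e-02 -5.44885122e-04]
```

Call:
{"name": "servo_tool", "arguments": {
  "deltas": [
    [[0,0,-0.0007,-0.04,0],[0,0,0,-0.025,0],[0,0,0,0,0],[0,0.0082,-0.0009,-0.0034,0],[0,0.0082,-0.0009,-0.0034,0],[0,0.0082,-0.0009,-0.0034,0],[0,0.0082,-0.0008,-0.0034,0],[0,0,0,0,0]]
  ]
}}

```text
time: 32.45
tool_pos: [0.4566, -0.1801, 0.1372]
tool_rot: [-0.0, 0.999, -0.052, 0.0]
contact_force: [-0.6, -0.9, -1.5]
gripper_width: 0.263
grasp_force: 74.5
```

Call:
{"name": "servo_tool", "arguments": {
  "deltas": [
    [[0,0,0,0,0],[0,0,0,0,0],[0,0,0,0,0],[0,0,0,0,0],[0,0,0,0,0],[0,0,0,0,0],[0,0,0,0,0],[0,0,0,0,0]]
  ]
}}

```text
time: 33.25
tool_pos: [0.4555, -0.1799, 0.1372]
tool_rot: [0.0, 0.999, -0.052, 0.0]
contact_force: [0.0, 0.5, -1.4]
gripper_width: 0.265
grasp_force: 74.5
```

```bash
cat >> m.py <<'E'
ST=dict(yellow=(.6265,-.0619,8),red=(.6309,.2142,7),green=(.6305,-.1979,-6))
def loc(n):
    cx,cy,a=ST[n]; a=np.radians(a); t=manip.state()['tool_pos']; dx,dy=t[0]-cx,t[1]-cy
    print('local mm',(np.array([dx*np.cos(a)+dy*np.sin(a),-dx*np.sin(a)+dy*np.cos(a),t[2]])*1e3).round(1))
E
python3 - <<'E'
from m import *
f,W=tilt('w14.png'); loc('green')
E
```

```text
33.3 tcp [ 0.4555 -0.1799  0.1371] [ 0.7 -0.7 -1.7]
handle n 8431 c [ 0.4588 -0.1813  0.1438] dir [-0.916  0.094  0.389] elev 22.9 ext -0.036 0.034
blade pitch(up+) -22.59 top z rel TCP at r=0 -0.0059 at .137 -0.0629 2070 0.11586161221265949
local mm [-176.    -0.4  137.1]
```

Call:
{"name": "servo_tool", "arguments": {
  "deltas": [
    [[0,0,0,-0.0018,0],[0,0.003,-0.0003,-0.0012,0],[0,0.003,-0.0003,-0.0012,0],[0,0.003,-0.0003,-0.0012,0],[0,0.003,-0.0003,-0.0012,0],[0,0.003,-0.0003,-0.0012,0],[0,0,0,0,0],[0,0,0,0,0]]
  ]
}}

```text
time: 34.1
tool_pos: [0.4705, -0.1814, 0.1292]
tool_rot: [-0.0, 0.999, -0.052, -0.0]
contact_force: [-0.5, -0.4, -1.6]
gripper_width: 0.263
grasp_force: 74.5
```

Run:
```python
from m import *
f,W=tilt('w15.png'); loc('green')
```

```text
34.15 tcp [ 0.4705 -0.1814  0.1293] [-0.4  0.6 -0.7]
handle n 8463 c [ 0.4738 -0.1827  0.1356] dir [-0.91   0.09   0.405] elev 23.9 ext -0.036 0.034
blade pitch(up+) -22.59 top z rel TCP at r=0 -0.006 at .137 -0.063 2071 0.11582744437032562
local mm [-160.9   -0.3  129.3]
```

Call:
{"name": "servo_tool", "arguments": {
  "deltas": [
    [[0,-0.0012,0.0001,-0.004,0],[0,-0.0012,0.0001,-0.004,0],[0,-0.0012,0.0001,-0.004,0],[0,-0.0012,0.0001,-0.004,0],[0,-0.0012,0.0002,-0.004,0],[0,-0.0006,0,-0.0035,0],[0,-0.0006,0.0001,-0.0035,0],[0,-0.0006,0,-0.0035,0]]
  ]
}}

```text
time: 34.95
tool_pos: [0.4625, -0.1814, 0.1006]
tool_rot: [0.001, 0.999, -0.052, -0.0]
contact_force: [-9.6, 0.3, 9.8]
gripper_width: 0.267
grasp_force: 76.2
```

Call:
{"name": "servo_tool", "arguments": {
  "deltas": [
    [[0,-0.0005,0.0001,-0.003,0],[0,-0.0005,0,-0.003,0],[0,-0.0005,0.0001,-0.003,0],[0,0,0,-0.003,0],[0,0,0,-0.003,0],[0,0,0,-0.003,0],[0,0,0,0,0],[0,0,0,0,0]]
  ]
}}

```text
time: 35.75
tool_pos: [0.4599, -0.181, 0.0816]
tool_rot: [0.0, 0.999, -0.052, -0.002]
contact_force: [-10.3, 0.7, 8.2]
gripper_width: 0.265
grasp_force: 77.2
```

```bash
cat >> m.py <<'E'
def planes(names=('yellow','red','green')):
    f=shot('scene'); W=cloud(f); mm=masks(f['pixels'])
    for n in names:
        cx,cy,a=ST[n]; m=mm[n]&(W[...,2]>.06)&(W[...,0]>.57)&(np.hypot(W[...,0]-cx,W[...,1]-cy)<.06); P=W[m]; c,s=np.cos(np.radians(a)),np.sin(np.radians(a))
        A=np.c_[(P[:,0]-cx)*c+(P[:,1]-cy)*s,-(P[:,0]-cx)*s+(P[:,1]-cy)*c,np.ones(len(P))]; print(n,'plane',np.linalg.lstsq(A,P[:,2],rcond=None)[0].round(4),len(P))
E
python3 - <<'E'
from m import *
f,W=tilt('w16.png'); loc('green'); planes()
E
```

```text
35.8 tcp [ 0.4599 -0.181   0.0816] [-9.8 -0.   8.8]
handle n 8715 c [ 0.4649 -0.1824  0.0896] dir [-0.994  0.107 -0.001] elev -0.0 ext -0.034 0.106
blade pitch(up+) 0.94 top z rel TCP at r=0 -0.0045 at .137 -0.0023 2075 0.10451378962255298
local mm [-171.4   -1.    81.6]
yellow plane [-0.1524 -0.0107  0.0853] 318
red plane [-0.0208  0.0034  0.0798] 267
green plane [-0.0922 -0.0312  0.0823] 278
```

Call:
{"name": "servo_tool", "arguments": {
  "deltas": [
    [[0,0,0,-0.003,0],[0,0,0,-0.003,0],[0,0,0,-0.003,0],[0,0,0,-0.003,0],[0,0,0,-0.003,0],[0,0,0,-0.003,0],[0,0,0,0,0],[0,0,0,0,0]]
  ]
}}

```text
time: 36.65
tool_pos: [0.4611, -0.1808, 0.0633]
tool_rot: [0.0, 0.999, -0.052, -0.0]
contact_force: [-5.3, 0.3, 4.7]
gripper_width: 0.264
grasp_force: 77.9
```

Run:
```python
from m import *
f,W=tilt('w17.png'); loc('green'); planes()
```

```text
36.7 tcp [ 0.4611 -0.1808  0.0633] [-3.9  0.   4.8]
handle n 8481 c [ 0.4668 -0.1823  0.0722] dir [-0.982  0.108 -0.154] elev -8.9 ext -0.098 0.119
blade pitch(up+) 10.44 top z rel TCP at r=0 -0.0044 at .137 0.0208 2073 0.10091907350066709
local mm [-170.3   -0.7   63.3]
yellow plane [-0.1364 -0.0033  0.0853] 320
red plane [-0.0095  0.0065  0.0797] 271
green plane [-0.1426 -0.0482  0.0853] 289
```

Call:
{"name": "servo_tool", "arguments": {
  "deltas": [
    [[0,0,0,-0.002,0],[0,0,0,0,0],[0,-0.005,0.0005,-0.001,0],[0,-0.01,0.001,-0.002,0],[0,-0.01,0.001,-0.002,0],[0,-0.015,0.0016,-0.0028,0],[0,-0.015,0.0016,-0.0028,0],[0,0,0,0.03,0]]
  ]
}}

```text
time: 37.55
tool_pos: [0.3987, -0.171, 0.0733]
tool_rot: [-0.004, 0.999, -0.052, -0.008]
contact_force: [-0.2, 0.5, -2.3]
gripper_width: 0.261
grasp_force: 77.1
```

Call:
{"name": "servo_tool", "arguments": {
  "deltas": [
    [[0,0.002,0.01,0.05,8.58],[0,0.002,0.011,0.05,8.58],[0,0.004,0.011,0.02,8.58],[0,0.004,0.011,0,8.58],[0,0.004,0.011,0,8.58],[0,0.004,0.011,0,8.58],[0,0.004,0.011,0,8.58],[0,0.004,0.011,0,8.58]]
  ]
}}

```text
time: 38.35
tool_pos: [0.4319, -0.0874, 0.1956]
tool_rot: [-0.002, 0.852, 0.523, -0.002]
contact_force: [0.5, -0.4, -2.2]
gripper_width: 0.266
grasp_force: 77.1
```

Call:
{"name": "servo_tool", "arguments": {
  "deltas": [
    [[0,0.004,0.012,0,8.58],[0,0.004,0.012,0,8.58],[0,0.004,0.012,0,8.58],[0,0.004,0.012,0,8.58],[0,0.004,0.012,0,8.58],[0,0.004,0.012,0,8.58],[0,0.004,0.012,0,8.58],[0,0.004,0.012,0,8.58]]
  ]
}}

```text
time: 39.15
tool_pos: [0.4639, 0.0081, 0.1956]
tool_rot: [-0.002, 0.409, 0.912, -0.001]
contact_force: [-0.8, -0.6, -0.6]
gripper_width: 0.264
grasp_force: 77.1
```

Call:
{"name": "servo_tool", "arguments": {
  "deltas": [
    [[0,0.006,0.012,0,8.58],[0,0.006,0.012,0,8.58],[0,0.006,0.012,0,8.58],[0,0.006,0.012,0,8.58],[0,0.006,0.012,0,8.58],[0,0,0.009,0,6],[0,0,0,0,0],[0,0,0,0,0]]
  ]
}}

```text
time: 39.95
tool_pos: [0.4946, 0.0764, 0.1965]
tool_rot: [-0.002, -0.001, 1.0, -0.0]
contact_force: [0.1, 0.5, -1.8]
gripper_width: 0.265
grasp_force: 77.1
```

Run:
```python
from m import *
f,W=tilt('w18.png'); planes()
```

```text
40.0 tcp [0.4949 0.0762 0.1968] [-0.7  0.6 -1.3]
handle n 8588 c [0.4905 0.0753 0.2055] dir [ 0.987  0.002 -0.161] elev -9.2 ext -0.033 0.053
blade pitch(up+) 11.01 top z rel TCP at r=0 -0.0048 at .137 0.0218 2071 0.09948436361274635
yellow plane [-0.1453  0.0024  0.0854] 320
red plane [-0.0148  0.0154  0.0797] 271
green plane [-0.1502 -0.0414  0.0852] 283
```

Call:
{"name": "servo_tool", "arguments": {
  "deltas": [
    [[0,0,0,-0.045,0],[0,0,0,-0.045,0],[0,0,0,-0.01,0],[0,0,0,-0.005,0],[0,0,0,-0.005,0],[0,0,0,-0.005,0],[0,0,0,-0.005,0],[0,0,0,-0.004,0]]
  ]
}}

```text
time: 40.85
tool_pos: [0.498, 0.0765, 0.0789]
tool_rot: [0.001, -0.002, 1.0, -0.0]
contact_force: [-11.2, -2.6, 16.0]
gripper_width: 0.263
grasp_force: 82.5
```

Call:
{"name": "servo_tool", "arguments": {
  "deltas": [
    [[0,0,0,-0.004,0],[0,0,0,-0.003,0],[0,0,0,-0.003,0],[0,0,0,0,0],[0,0,0,0,0],[0,0,0,0,0],[0,0,0,0,0],[0,0,0,0,0]]
  ]
}}

```text
time: 41.65
tool_pos: [0.4979, 0.0765, 0.0682]
tool_rot: [0.001, -0.002, 1.0, -0.0]
contact_force: [-10.1, -0.7, 13.2]
gripper_width: 0.266
grasp_force: 86.8
```

Call:
{"name": "servo_tool", "arguments": {
  "deltas": [
    [[0,0,0,0.02,0],[0,0,0,0.04,0],[0,0,0,0.05,0],[0,0,0,0.03,0],[0,0,0,0,0],[0,0,0,0,0],[0,0,0,0,0],[0,0,0,0,0]]
  ]
}}

```text
time: 42.45
tool_pos: [0.495, 0.0766, 0.2019]
tool_rot: [-0.002, -0.002, 1.0, -0.0]
contact_force: [-0.2, 0.9, -1.6]
gripper_width: 0.262
grasp_force: 84.5
```

Run:
```python
from m import *
f,W=tilt('w19.png'); print(manip.state()['tool_rot'])
```

```text
42.5 tcp [0.4951 0.0766 0.202 ] [ 0.4 -0.7 -0.9]
handle n 9000 c [0.4905 0.0756 0.212 ] dir [0.969 0.006 0.247] elev 14.3 ext -0.035 0.036
blade pitch(up+) -13.82 top z rel TCP at r=0 -0.0024 at .137 -0.0361 2074 0.10895748961035794
[-1.76920724e-03 -1.85575075e-03  9.99996713e-01 -1.17455229e-05]
```

Call:
{"name": "servo_tool", "arguments": {
  "deltas": [
    [[0,0,0,-0.05,0],[0,0,0,-0.05,0],[0,0,0,-0.02,0],[0,0,0,-0.008,0],[0,0,0,-0.006,0],[0,0,0,-0.005,0],[0,0,0,-0.003,0],[0,0,0,0,0]]
  ]
}}

```text
time: 43.3
tool_pos: [0.4968, 0.0768, 0.0655]
tool_rot: [-0.0, -0.002, 1.0, -0.0]
contact_force: [-13.9, -0.7, 13.3]
gripper_width: 0.264
grasp_force: 88.1
```

Call:
{"name": "servo_tool", "arguments": {
  "deltas": [
    [[0,0,0,-0.002,0],[0,0,0,-0.001,0],[0,0,0,0,0],[0,0,0,0,0],[0,0,0,0,0],[0,0,0,0,0],[0,0,0,0,0],[0,0,0,0,0]]
  ]
}}

```text
time: 44.1
tool_pos: [0.4974, 0.0769, 0.0636]
tool_rot: [0.001, -0.002, 1.0, -0.0]
contact_force: [-14.4, 0.0, 17.9]
gripper_width: 0.266
grasp_force: 89.8
```

Run:
```python
from m import *
f,W=tilt('w19.png'); print(manip.state()['tool_rot'])
```

```text
44.15 tcp [0.4974 0.0769 0.0636] [-14.1   0.5  16.7]
handle n 9087 c [0.4928 0.0758 0.0738] dir [ 0.939 -0.002  0.343] elev 20.0 ext -0.035 0.042
blade pitch(up+) -20.01 top z rel TCP at r=0 -0.0019 at .137 -0.0518 2071 0.11148974330329971
[ 7.25430889e-04 -2.14037961e-03  9.99997444e-01 -6.47592734e-05]
```

Call:
{"name": "servo_tool", "arguments": {
  "deltas": [
    [[0,0,0,-0.002,0],[0,0,0,-0.002,0],[0,0,0,0,0],[0,0,0,0,0],[0,0,0,0,0],[0,0,0,0,0],[0,0,0,0,0],[0,0,0,0,0]]
  ]
}}

```text
time: 44.95
tool_pos: [0.4983, 0.0769, 0.0603]
tool_rot: [0.002, -0.002, 1.0, -0.0]
contact_force: [-12.9, -0.3, 18.6]
gripper_width: 0.266
grasp_force: 92.2
```

Call:
{"name": "servo_tool", "arguments": {
  "deltas": [
    [[0,0,0,0.02,0],[0,0,0,0.04,0],[0,0,0,0.05,0],[0,0,0,0.03,0],[0,0,0,0,0],[0,0,0,0,0],[0,0,0,0,0],[0,0,0,0,0]]
  ]
}}

```text
time: 45.75
tool_pos: [0.495, 0.0767, 0.193]
tool_rot: [-0.002, -0.002, 1.0, -0.0]
contact_force: [-1.1, 0.1, -0.7]
gripper_width: 0.262
grasp_force: 88.9
```

Run:
```python
from m import *
f,W=tilt('w20.png'); print(manip.state()['tool_rot'])
```

```text
45.8 tcp [0.4951 0.0767 0.1931] [ 0.5  0.6 -0.3]
handle n 9089 c [0.49   0.0756 0.2033] dir [0.92  0.001 0.393] elev 23.1 ext -0.036 0.033
blade pitch(up+) -22.38 top z rel TCP at r=0 -0.0018 at .137 -0.0582 2070 0.1130830516185799
[-1.64195981e-03 -1.90648012e-03  9.99996835e-01 -6.83833124e-06]
```

Call:
{"name": "servo_tool", "arguments": {
  "deltas": [
    [[0,-0.0036,0.0053,0.02,-8.58],[0,-0.0036,0.0053,0,-8.58],[0,-0.0036,0.0053,0,-8.58],[0,-0.0036,0.0053,0,-8.58],[0,-0.0036,0.0053,0,-8.58],[0,-0.0036,0.0053,0,-8.58],[0,-0.0036,0.0053,0,-8.58],[0,-0.0036,0.0053,0,-8.58]]
  ]
}}

```text
time: 46.6
tool_pos: [0.4666, 0.1192, 0.2136]
tool_rot: [-0.001, 0.565, 0.825, -0.001]
contact_force: [0.3, -0.1, -1.2]
gripper_width: 0.263
grasp_force: 88.9
```

Call:
{"name": "servo_tool", "arguments": {
  "deltas": [
    [[0,-0.0036,0.0053,0,-8.58],[0,-0.0036,0.0053,0,-8.58],[0,-0.0036,0.0053,0,-8.58],[0,-0.0036,0.0053,0,-8.58],[0,-0.0036,0.0053,0,-8.58],[0,-0.0036,0.0053,0,-8.58],[0,-0.0036,0.0053,0,-8.58],[0,-0.0036,0.0053,0,-8.58]]
  ]
}}

```text
time: 47.4
tool_pos: [0.4378, 0.1616, 0.2136]
tool_rot: [-0.0, 0.932, 0.363, -0.001]
contact_force: [0.2, 0.1, -1.2]
gripper_width: 0.266
grasp_force: 88.9
```

Call:
{"name": "servo_tool", "arguments": {
  "deltas": [
    [[0,-0.004,0.0055,0,-8.58],[0,-0.0036,0.0053,0,-8.58],[0,-0.0036,0.0053,0,-8.58],[0,-0.0036,0.0053,0,-8.58],[0,-0.0036,0.0053,0,-1.6],[0,0,0,0,0],[0,0,0,0,0],[0,0,0,0,0]]
  ]
}}

```text
time: 48.2
tool_pos: [0.42, 0.188, 0.2145]
tool_rot: [0.0, 0.998, 0.061, -0.0]
contact_force: [0.1, -0.3, -0.5]
gripper_width: 0.263
grasp_force: 88.9
```

Run:
```python
from m import *
f,W=tilt('w21.png'); loc('red'); print(manip.state()['tool_rot'])
```

```text
48.25 tcp [0.4201 0.188  0.2147] [ 0.5  0.3 -2.3]
handle n 8932 c [0.4267 0.1877 0.2248] dir [-0.913 -0.106  0.393] elev 23.1 ext -0.036 0.033
blade pitch(up+) -22.86 top z rel TCP at r=0 -0.001 at .137 -0.0588 2069 0.11420937489409079
local mm [-212.4   -0.4  214.7]
[ 1.03432357e-04  9.98119794e-01  6.12927190e-02 -2.63457670e-04]
```

Call:
{"name": "servo_tool", "arguments": {
  "deltas": [
    [[0,0,0,-0.04,0],[0,0,0,-0.027,0],[0,0,0,0,0],[0,0.0081,0.001,-0.0034,0],[0,0.0081,0.001,-0.0034,0],[0,0.0081,0.001,-0.0034,0],[0,0.0081,0.001,-0.0034,0],[0,0,0,0,0]]
  ]
}}

```text
time: 49.05
tool_pos: [0.4537, 0.1923, 0.1346]
tool_rot: [-0.0, 0.998, 0.061, 0.0]
contact_force: [0.3, -0.7, -1.7]
gripper_width: 0.263
grasp_force: 88.8
```

Call:
{"name": "servo_tool", "arguments": {
  "deltas": [
    [[0,0,0,0,0],[0,0,0,0,0],[0,0,0,0,0],[0,0,0,0,0],[0,0,0,0,0],[0,0,0,0,0],[0,0,0,0,0],[0,0,0,0,0]]
  ]
}}

```text
time: 49.85
tool_pos: [0.4525, 0.1922, 0.1344]
tool_rot: [-0.0, 0.998, 0.061, 0.0]
contact_force: [-0.9, 0.3, -1.1]
gripper_width: 0.266
grasp_force: 88.8
```

Run:
```python
from m import *
f,W=tilt('w21.png'); loc('red')
```

```text
49.9 tcp [0.4525 0.1922 0.1344] [-0.  -0.1 -0.9]
handle n 8952 c [0.4591 0.1919 0.1446] dir [-0.914 -0.112  0.39 ] elev 23.0 ext -0.036 0.034
blade pitch(up+) -22.72 top z rel TCP at r=0 -0.001 at .137 -0.0583 2074 0.11433107459086518
local mm [-1.798e+02 -1.000e-01  1.344e+02]
```

Call:
{"name": "servo_tool", "arguments": {
  "deltas": [
    [[0,0,0,-0.0018,0],[0,0.0032,0.0004,-0.0013,0],[0,0.0032,0.0004,-0.0013,0],[0,0.0032,0.0004,-0.0013,0],[0,0.0032,0.0004,-0.0013,0],[0,0.0032,0.0004,-0.0013,0],[0,0,0,0,0],[0,0,0,0,0]]
  ]
}}

```text
time: 50.7
tool_pos: [0.4685, 0.1942, 0.126]
tool_rot: [0.0, 0.998, 0.061, -0.0]
contact_force: [-0.4, -0.1, -1.2]
gripper_width: 0.265
grasp_force: 88.8
```

Run:
```python
from m import *
f,W=tilt('w21.png'); loc('red')
```

```text
50.75 tcp [0.4685 0.1942 0.1261] [ 0.2  0.4 -1.8]
handle n 8969 c [0.4751 0.1938 0.1362] dir [-0.913 -0.111  0.392] elev 23.1 ext -0.036 0.033
blade pitch(up+) -22.7 top z rel TCP at r=0 -0.0011 at .137 -0.0584 2077 0.11444861452169021
local mm [-163.7   -0.   126.1]
```

Call:
{"name": "servo_tool", "arguments": {
  "deltas": [
    [[0,-0.0012,-0.0001,-0.004,0],[0,-0.0012,-0.0002,-0.004,0],[0,-0.0012,-0.0001,-0.004,0],[0,-0.0012,-0.0002,-0.004,0],[0,-0.0012,-0.0001,-0.004,0],[0,-0.0006,-0.0001,-0.0035,0],[0,-0.0006,-0.0001,-0.0035,0],[0,-0.0006,0,-0.0035,0]]
  ]
}}

```text
time: 51.55
tool_pos: [0.4614, 0.1938, 0.0979]
tool_rot: [-0.0, 0.998, 0.061, 0.001]
contact_force: [-8.8, -0.7, 12.9]
gripper_width: 0.262
grasp_force: 89.7
```

Call:
{"name": "servo_tool", "arguments": {
  "deltas": [
    [[0,-0.0005,-0.0001,-0.003,0],[0,-0.0005,0,-0.003,0],[0,-0.0005,-0.0001,-0.003,0],[0,0,0,-0.003,0],[0,0,0,-0.003,0],[0,0,0,-0.003,0],[0,0,0,0,0],[0,0,0,0,0]]
  ]
}}

```text
time: 52.35
tool_pos: [0.459, 0.1935, 0.0789]
tool_rot: [-0.0, 0.998, 0.061, -0.0]
contact_force: [-7.6, -0.9, 9.1]
gripper_width: 0.264
grasp_force: 90.0
```

Call:
{"name": "servo_tool", "arguments": {
  "deltas": [
    [[0,0,0,-0.003,0],[0,0,0,-0.003,0],[0,0,0,-0.003,0],[0,0,0,-0.003,0],[0,0,0,-0.003,0],[0,0,0,-0.003,0],[0,0,0,0,0],[0,0,0,0,0]]
  ]
}}

```text
time: 53.15
tool_pos: [0.4592, 0.1935, 0.0605]
tool_rot: [-0.0, 0.998, 0.061, 0.0]
contact_force: [-5.6, 0.4, 4.8]
gripper_width: 0.266
grasp_force: 91.4
```

Run:
```python
from m import *
f,W=tilt('w22.png'); loc('red'); planes()
```

```text
53.2 tcp [0.4592 0.1934 0.0605] [-5.5 -0.3  5.4]
handle n 8925 c [0.4668 0.1933 0.0742] dir [-0.984 -0.119 -0.131] elev -7.6 ext -0.031 0.102
blade pitch(up+) 9.33 top z rel TCP at r=0 0.0001 at .137 0.0226 2069 0.10012145603080524
local mm [-172.9    0.3   60.5]
yellow plane [-0.1471 -0.0095  0.0853] 318
red plane [-0.1302  0.0057  0.0853] 311
green plane [-0.1299 -0.0208  0.0849] 282
```

All three lids are loose, each with its centre up about 5.5 mm. I withdraw the bar and lay it down on the open bench.

Call:
{"name": "servo_tool", "arguments": {
  "deltas": [
    [[0,0,0,-0.002,0],[0,0,0,0,0],[0,-0.005,-0.0006,-0.0009,0],[0,-0.01,-0.0012,-0.0018,0],[0,-0.01,-0.0012,-0.0018,0],[0,-0.015,-0.0018,-0.0026,0],[0,-0.015,-0.0018,-0.0026,0],[0,0,0,0.03,0]]
  ]
}}

```text
time: 54.05
tool_pos: [0.3954, 0.1845, 0.0708]
tool_rot: [0.002, 0.998, 0.061, -0.009]
contact_force: [0.0, 0.6, -2.6]
gripper_width: 0.263
grasp_force: 90.4
```

Call:
{"name": "servo_tool", "arguments": {
  "deltas": [
    [[0,0.002,-0.015,0.02,8],[0,0.002,-0.015,0,8],[0,0.002,-0.015,0,8],[0,0.002,-0.015,0,8],[0,0.002,-0.015,0,8],[0,0.002,-0.015,0,8],[0,0.002,-0.015,0,8],[0,0.002,-0.015,0,8]]
  ]
}}

```text
time: 54.85
tool_pos: [0.4172, 0.0661, 0.0957]
tool_rot: [-0.002, 0.812, 0.583, -0.002]
contact_force: [-0.5, -0.9, -1.1]
gripper_width: 0.27
grasp_force: 90.4
```

Call:
{"name": "servo_tool", "arguments": {
  "deltas": [
    [[0,0.005,-0.015,0,8],[0,0.005,-0.015,0,8],[0,0,0,0,0],[0,0,0,0,0],[0,0,0,0,0],[0,0,0,0,0],[0,0,0,0,0],[0,0,0,0,0]]
  ]
}}

```text
time: 55.65
tool_pos: [0.4301, 0.0368, 0.0979]
tool_rot: [-0.0, 0.725, 0.689, -0.0]
contact_force: [0.7, -0.5, -1.9]
gripper_width: 0.263
grasp_force: 90.4
```

Run:
```python
from m import *
f,W=tilt('w23.png'); planes()
```

```text
55.7 tcp [0.4301 0.0367 0.0979] [-0.2  1.  -2.5]
handle n 8956 c [0.4312 0.0425 0.1117] dir [0.051 0.99  0.131] elev 7.5 ext -0.051 0.032
blade pitch(up+) 9.22 top z rel TCP at r=0 0.0004 at .137 0.0226 2069 0.09859256373914436
yellow plane [-0.1508 -0.0061  0.0852] 316
red plane [-0.1386  0.0175  0.0852] 315
green plane [-0.1317 -0.0419  0.085 ] 280
```

Call:
{"name": "servo_tool", "arguments": {
  "deltas": [
    [[0,0,0,-0.04,0],[0,0,0,-0.02,0],[0,0,0,-0.01,0],[0,0,0,-0.005,0],[0,0,0,-0.004,0],[0,0,0,0,0],[0,0,0,0,0],[0,0,0,0,0]]
  ]
}}

```text
time: 56.55
tool_pos: [0.431, 0.0364, 0.0198]
tool_rot: [0.001, 0.725, 0.688, 0.001]
contact_force: [-0.9, -0.5, -0.9]
gripper_width: 0.262
grasp_force: 90.4
```

Call:
{"name": "servo_tool", "arguments": {
  "deltas": [
    [[30,0,0,0,0],[35,0,0,0,0],[45,0,0,0,0],[60,0,0,0,0],[60,0,0,0,0],[60,0,0,0.03,0],[60,0,0,0.05,0],[60,0,0,0.05,0]]
  ]
}}

```text
time: 57.35
tool_pos: [0.4291, 0.0366, 0.1494]
tool_rot: [-0.001, 0.725, 0.688, -0.001]
contact_force: [1.2, -0.7, 0.9]
gripper_width: 0.594
grasp_force: 0.0
```

Call:
{"name": "servo_tool", "arguments": {
  "deltas": [
    [[60,0,0,0.05,-8],[60,0,0,0.04,-8],[60,0,0,0,-8],[60,0,0,0,-8],[60,0,0,0,-8],[60,0,0,0,-8],[60,0,0,0,-8],[60,0,0,0,-8]]
  ]
}}

```text
time: 58.15
tool_pos: [0.4301, 0.0365, 0.2388]
tool_rot: [-0.0, 0.98, 0.197, -0.0]
contact_force: [1.4, -0.4, 0.3]
gripper_width: 0.6
grasp_force: 0.0
```

Call:
{"name": "servo_tool", "arguments": {
  "deltas": [
    [[60,0.012,0.005,0.02,-8],[60,0.012,0.005,0.02,-8],[60,0.012,0.005,0.02,0],[60,0.012,0.005,0.02,0],[60,0.012,0,0.02,0],[60,0.01,0,0.02,0],[60,0,0,0,0],[60,0,0,0,0]]
  ]
}}

```text
time: 58.95
tool_pos: [0.5, 0.0565, 0.3584]
tool_rot: [-0.0, 0.998, 0.061, -0.0]
contact_force: [-0.3, -0.1, 0.1]
gripper_width: 0.602
grasp_force: 0.0
```

Run:
```python
from m import *
f=shot('wrist','w24.png'); W=cloud(f); px=f['pixels']; Z=W[...,2]; s=manip.state(); print(s['time'],s['tool_pos'],s['tool_rot'])
np.savez('w24.npz',px=px,W=W)
K=(px.max(2)<75)&(Z>.090)&(Z<.12)&(W[...,0]>.58)
k,l,s,c=cv2.connectedComponentsWithStats(K.astype(np.uint8))
for i in range(1,k):
    if s[i,4]>60:
        P=W[l==i]; r=cv2.minAreaRect(P[:,:2].astype(np.float32)); T=P[P[:,2]>np.percentile(P[:,2],60)]
        print('knob',s[i,4],c[i].round(0),P.mean(0).round(4),'top',T.mean(0).round(4),Z[l==i].max().round(4))
V=px.min(2); h=cv2.cvtColor(px,cv2.COLOR_RGB2HSV)
print('px tray',[ (tuple(px[v,u]),W[v,u].round(3)) for v,u in((170,60),(200,100),(120,40))])
t=(np.abs(Z-.016)<.0035)&(W[...,1]>.25)
k,l,s,c=cv2.connectedComponentsWithStats(t.astype(np.uint8)); 
for i in range(1,k):
    if s[i,4]>150: print('tray',s[i],cv2.minAreaRect(W[l==i][:,:2].astype(np.float32)))
```

```text
59.0 [0.49955545 0.05650633 0.35759215] [-8.35951059e-05  9.98123832e-01  6.12203388e-02 -9.37771335e-04]
knob 316 [188.  26.] [0.6306 0.2112 0.1022] top [0.6306 0.2129 0.1053] 0.1072
knob 271 [438.  64.] [ 0.6261 -0.0615  0.1024] top [ 0.626  -0.063   0.1053] 0.1075
knob 339 [557.  77.] [ 0.6295 -0.1966  0.1014] top [ 0.6297 -0.1989  0.1052] 0.107
px tray [((np.uint8(188), np.uint8(185), np.uint8(184)), array([0.423, 0.44 , 0.004])), ((np.uint8(190), np.uint8(188), np.uint8(169)), array([ 0.381,  0.387, -0.001])), ((np.uint8(187), np.uint8(189), np.uint8(187)), array([0.495, 0.462, 0.003]))]
tray [   4   46  159  153 2052] ((0.4951130747795105, 0.38521653413772583), (0.1964821070432663, 0.19885112345218658), 2.2072091102600098)
```

View pics/w24.png

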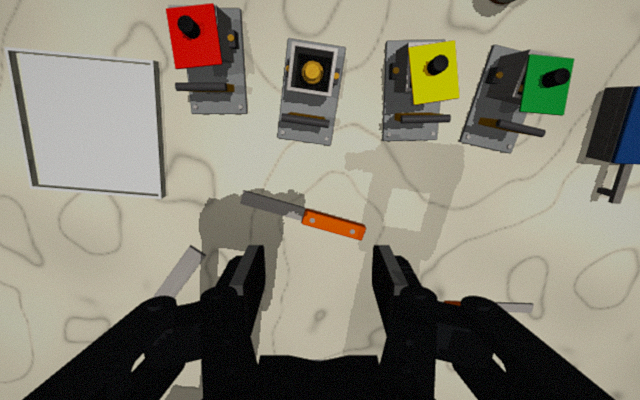

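The wrist view shows all three loose lids, the empty tray at (85,120) and the bar flat at (305,215). I pick the red lid by its knob.

Call:
{"name": "servo_tool", "arguments": {
  "deltas": [
    [[60,0.033,0.0395,-0.02,0],[60,0.033,0.0395,-0.03,0],[60,0.033,0.0395,-0.03,0],[60,0.033,0.0395,-0.04,0],[60,0,0,-0.05,0],[60,0,0,-0.03,0],[60,0,0,0,0],[60,0,0,0,0]]
  ]
}}

```text
time: 59.8
tool_pos: [0.6098, 0.1886, 0.179]
tool_rot: [0.0, 0.998, 0.061, -0.001]
contact_force: [0.4, 0.7, 0.2]
gripper_width: 0.6
grasp_force: 0.0
```

Short of the target, so I correct: +0.022, +0.0255, −0.074.

Call:
{"name": "servo_tool", "arguments": {
  "deltas": [
    [[60,0.011,0.013,0,0],[60,0.011,0.0125,0,0],[60,0,0,-0.03,0],[60,0,0,-0.02,0],[60,0,0,0,0],[60,0,0,0,0],[60,0,0,0,0],[60,0,0,0,0]]
  ]
}}

```text
time: 60.6
tool_pos: [0.634, 0.2145, 0.1325]
tool_rot: [-0.0, 0.998, 0.061, 0.002]
contact_force: [0.1, 0.9, -0.0]
gripper_width: 0.601
grasp_force: 0.0
```

Call:
{"name": "servo_tool", "arguments": {
  "deltas": [
    [[60,-0.002,0,-0.02,0],[60,0,0,-0.0075,0],[0,0,0,0,0],[0,0,0,0,0],[0,0,0,0,0],[0,0,0,0,0],[0,0,0,0,0],[0,0,0,0,0]]
  ]
}}

```text
time: 61.4
tool_pos: [0.6314, 0.2145, 0.1031]
tool_rot: [-0.0, 0.998, 0.061, 0.001]
contact_force: [0.8, 1.2, 1.2]
gripper_width: 0.178
grasp_force: 58.7
```

Call:
{"name": "servo_tool", "arguments": {
  "deltas": [
    [[0,0,0,0.005,0],[0,0,0,0.01,0],[0,0,0,0.02,0],[0,0,0,0.02,0],[0,0,0,0.02,0],[0,0,0,0,0],[0,0,0,0,0],[0,0,0,0,0]]
  ]
}}

```text
time: 62.2
tool_pos: [0.6299, 0.2142, 0.1757]
tool_rot: [0.0, 0.998, 0.061, -0.001]
contact_force: [-0.2, -1.0, -1.1]
gripper_width: 0.181
grasp_force: 58.6
```

Run:
```python
from m import *
f=shot('wrist','w25.png'); s=manip.state(); print(s['tool_pos'],s['contact_force'],s['gripper_width'],s['grasp_force'])
W=cloud(f); m=masks(f['pixels'])['red']; P=W[m]; P=P[(np.linalg.norm(P-s['tool_pos'],axis=1)<.07)]
print(len(P),P.mean(0)-s['tool_pos']); c=P.mean(0); A=np.c_[P[:,:2]-s['tool_pos'][:2],np.ones(len(P))]; print(np.linalg.lstsq(A,P[:,2]-s['tool_pos'][2],rcond=None)[0])
```

```text
[0.62980827 0.21415348 0.17534062] [-1.00472034 -0.11691004 -1.57552265] 0.18269644582549344 58.61102342605591
6043 [ 0.00474276 -0.00010444 -0.02052353]
[-0.15911372 -0.02099482 -0.01977108]
```

View pics/w25.png

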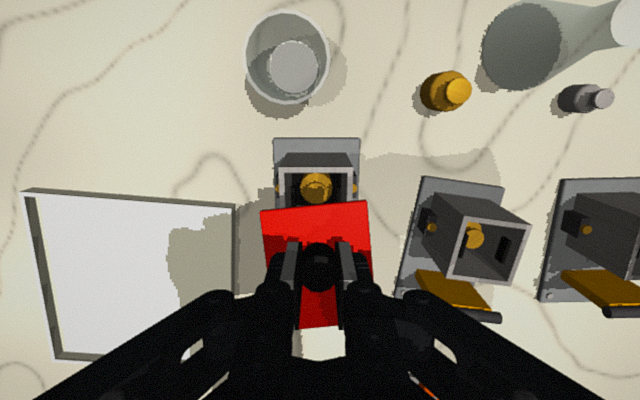

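Red lid is held by its knob at (320,265), tilted 9°. I carry it to the tray.

Call:
{"name": "servo_tool", "arguments": {
  "deltas": [
    [[0,-0.01,0.025,0,0],[0,-0.015,0.04,0,0],[0,-0.018,0.045,0,0],[0,-0.018,0.045,0,0],[0,-0.015,0.04,0,0],[0,-0.009,0.021,-0.01,0],[0,0,0,0,0],[0,0,0,0,0]]
  ]
}}

```text
time: 63.05
tool_pos: [0.5449, 0.4301, 0.1654]
tool_rot: [0.001, 0.998, 0.062, -0.001]
contact_force: [-0.2, 0.7, -1.0]
gripper_width: 0.18
grasp_force: 58.7
```

Call:
{"name": "servo_tool", "arguments": {
  "deltas": [
    [[0,0,0,-0.04,0],[0,0,0,-0.04,0],[0,0,0,-0.02,0],[0,0,0,0,0],[0,0,0,0,0],[0,0,0,0,0],[0,0,0,0,0],[0,0,0,0,0]]
  ]
}}

```text
time: 63.85
tool_pos: [0.5467, 0.4309, 0.0692]
tool_rot: [-0.001, 0.998, 0.061, 0.001]
contact_force: [0.2, 0.6, 0.6]
gripper_width: 0.182
grasp_force: 58.7
```

Call:
{"name": "servo_tool", "arguments": {
  "deltas": [
    [[0,0,0,-0.015,0],[0,0,0,-0.008,0],[0,0,0,-0.004,0],[0,0,0,-0.003,0],[0,0,0,-0.002,0],[0,0,0,0,0],[0,0,0,0,0],[0,0,0,0,0]]
  ]
}}

```text
time: 64.65
tool_pos: [0.5453, 0.4305, 0.039]
tool_rot: [0.001, 0.998, 0.061, -0.001]
contact_force: [-10.3, -6.1, 19.6]
gripper_width: 0.178
grasp_force: 60.8
```

Call:
{"name": "servo_tool", "arguments": {
  "deltas": [
    [[25,0,0,0,0],[35,0,0,0,0],[45,0,0,0,0],[50,0,0,0,0],[50,0,0,0.03,0],[50,0,0,0.05,0],[50,0,0,0.05,0],[50,0,0,0.02,0]]
  ]
}}

```text
time: 65.45
tool_pos: [0.548, 0.4318, 0.192]
tool_rot: [-0.002, 0.998, 0.061, 0.004]
contact_force: [0.0, 0.8, 0.9]
gripper_width: 0.498
grasp_force: 0.0
```

```bash
cat >> m.py <<'E'
def lidchk(n,R=((.38,.62),(.27,.50))):
    f=shot('top'); W=cloud(f); m=masks(f['pixels'])[n]&(W[...,0]>R[0][0])&(W[...,0]<R[0][1])&(W[...,1]>R[1][0])&(W[...,1]<R[1][1]); P=W[m]
    if len(P)<20: print(n,'none',len(P)); return
    c=P.mean(0); print(n,len(P),'c',c.round(4),'slopes',np.linalg.lstsq(np.c_[P[:,:2]-c[:2],np.ones(len(P))],P[:,2],rcond=None)[0].round(3),cv2.minAreaRect(P[:,:2].astype(np.float32)))
E
python3 - <<'E'
from m import *
lidchk('red'); s=manip.state(); print(s['tool_pos'],s['contact_force'])
E
```

```text
red 1284 c [0.4959 0.3967 0.4069] slopes [-0.829 -1.273  0.407] ((0.4705973267555237, 0.38205328583717346), (0.23273694515228271, 0.1061873733997345), 32.15147018432617)
[0.54880616 0.43229627 0.19427503] [0.22344582 0.94258733 2.40406427]
```

Call:
{"name": "servo_tool", "arguments": {
  "deltas": [
    [[60,0.004,-0.025,0,0],[60,0.007,-0.045,0,1],[60,0.008,-0.048,0,0],[60,0.008,-0.048,0,0],[60,0.008,-0.048,0,0],[60,0.008,-0.048,0,0],[60,0.008,-0.048,0,0],[60,0.008,-0.048,0,0]]
  ]
}}

```text
time: 66.3
tool_pos: [0.6043, 0.0704, 0.1839]
tool_rot: [-0.0, 0.998, 0.07, -0.001]
contact_force: [1.3, 0.3, 0.4]
gripper_width: 0.6
grasp_force: 0.0
```

Call:
{"name": "servo_tool", "arguments": {
  "deltas": [
    [[60,0.008,-0.048,0,0],[60,0.007,-0.045,0,0],[60,0.005,-0.03,0,0],[60,0.002,-0.012,0,0],[60,0,0,-0.02,0],[60,0,0,-0.02,0],[60,0,0,0,0],[60,0,0,0,0]]
  ]
}}

```text
time: 67.1
tool_pos: [0.6262, -0.0618, 0.1444]
tool_rot: [-0.0, 0.998, 0.07, -0.001]
contact_force: [0.7, -0.4, 1.4]
gripper_width: 0.602
grasp_force: 0.0
```

```bash
sed -i "s/\[n\]&(W\[...,0\]>R/[n]\&(W[...,2]<.06)\&(W[...,0]>R/" m.py
python3 - <<'E'
from m import *
lidchk('red'); s=manip.state(); print(s['tool_pos'],s['tool_rot']); planes(('yellow','green'))
E
```

```text
red 278 c [0.5341 0.4285 0.0184] slopes [0.038 0.012 0.018] ((0.5353482365608215, 0.4295679032802582), (0.05933760479092598, 0.050719525665044785), 11.158373832702637)
[ 0.62695959 -0.06203886  0.14562703] [-3.77336891e-05  9.97521678e-01  7.03596883e-02  1.22023642e-04]
yellow plane [-0.1657  0.0063  0.0845] 284
green plane [-0.1269 -0.0509  0.0849] 278
```

Call:
{"name": "servo_tool", "arguments": {
  "deltas": [
    [[60,0.001,0,-0.025,0],[60,0,0,-0.0155,0],[60,0,0,0,0],[0,0,0,0,0],[0,0,0,0,0],[0,0,0,0,0],[0,0,0,0,0],[0,0,0,0,0]]
  ]
}}

```text
time: 68.0
tool_pos: [0.6287, -0.0628, 0.1062]
tool_rot: [0.0, 0.998, 0.07, 0.001]
contact_force: [-0.6, 0.9, 4.4]
gripper_width: 0.178
grasp_force: 58.6
```

Call:
{"name": "servo_tool", "arguments": {
  "deltas": [
    [[0,0,0,0,0],[0,0,0,0.01,0],[0,0,0,0.02,0],[0,0,0,0.03,0],[0,0,0,0.02,0],[0,-0.003,0.015,0,0],[0,-0.007,0.035,0,0],[0,-0.008,0.04,0,0]]
  ]
}}

```text
time: 68.8
tool_pos: [0.6083, 0.0284, 0.183]
tool_rot: [-0.0, 0.998, 0.069, -0.001]
contact_force: [0.4, 0.2, -0.3]
gripper_width: 0.177
grasp_force: 58.6
```

Run:
```python
from m import *
f=shot('wrist','w26.png'); s=manip.state(); print(s['tool_pos'],s['gripper_width'],s['grasp_force'])
W=cloud(f); m=masks(f['pixels'])['yellow']; P=W[m]; P=P[(np.linalg.norm(P-s['tool_pos'],axis=1)<.06)]
A=np.c_[P[:,:2]-s['tool_pos'][:2],np.ones(len(P))]; print(len(P),np.linalg.lstsq(A,P[:,2]-s['tool_pos'][2],rcond=None)[0])
```

```text
[0.60667186 0.03465034 0.18250693] 0.179675829976942 58.70754539966583
5757 [-0.15521209 -0.01460395 -0.0226829 ]
```

Call:
{"name": "servo_tool", "arguments": {
  "deltas": [
    [[0,-0.009,0.045,0,0],[0,-0.009,0.048,0,0],[0,-0.01,0.048,0,0],[0,-0.01,0.048,0,0],[0,-0.01,0.048,0,0],[0,-0.009,0.04,0,0],[0,-0.005,0.028,0,0],[0,0,0,0,0]]
  ]
}}

```text
time: 69.65
tool_pos: [0.5449, 0.3358, 0.1826]
tool_rot: [-0.0, 0.997, 0.073, -0.002]
contact_force: [0.5, -0.5, -0.2]
gripper_width: 0.181
grasp_force: 58.8
```

Call:
{"name": "servo_tool", "arguments": {
  "deltas": [
    [[0,0,0,-0.04,0],[0,0,0,-0.04,0],[0,0,0,-0.02,0],[0,0,0,-0.01,0],[0,0,0,0,0],[0,0,0,0,0],[0,0,0,0,0],[0,0,0,0,0]]
  ]
}}

```text
time: 70.45
tool_pos: [0.5489, 0.3328, 0.0767]
tool_rot: [-0.001, 0.998, 0.07, 0.001]
contact_force: [-0.3, -0.1, -0.1]
gripper_width: 0.175
grasp_force: 58.8
```

Call:
{"name": "servo_tool", "arguments": {
  "deltas": [
    [[0,-0.003,0.005,-0.015,0],[0,0,0,-0.01,0],[0,0,0,-0.005,0],[0,0,0,-0.003,0],[0,0,0,0,0],[0,0,0,0,0],[0,0,0,0,0],[0,0,0,0,0]]
  ]
}}

```text
time: 71.25
tool_pos: [0.5444, 0.3376, 0.0423]
tool_rot: [-0.0, 0.998, 0.07, -0.001]
contact_force: [-3.5, -0.5, 5.9]
gripper_width: 0.181
grasp_force: 59.4
```

Call:
{"name": "servo_tool", "arguments": {
  "deltas": [
    [[25,0,0,0,0],[35,0,0,0,0],[45,0,0,0,0],[50,0,0,0,0],[50,0,0,0.03,0],[50,0,0,0.05,0],[50,0,0,0.05,0],[50,0,0,0.01,0]]
  ]
}}

```text
time: 72.05
tool_pos: [0.5483, 0.339, 0.1903]
tool_rot: [-0.002, 0.998, 0.07, 0.006]
contact_force: [0.7, -0.3, 1.1]
gripper_width: 0.499
grasp_force: 0.0
```

Call:
{"name": "servo_tool", "arguments": {
  "deltas": [
    [[60,0.003,-0.025,0,-7],[60,0.006,-0.045,0,-7],[60,0.008,-0.048,0,0],[60,0.008,-0.048,0,0],[60,0.008,-0.048,0,0],[60,0.008,-0.048,0,0],[60,0.008,-0.048,0,0],[60,0.008,-0.048,0,0]]
  ]
}}

```text
time: 72.85
tool_pos: [0.6016, -0.0226, 0.1812]
tool_rot: [-0.0, 0.999, -0.052, -0.0]
contact_force: [0.7, -0.0, 0.4]
gripper_width: 0.604
grasp_force: 0.0
```

Call:
{"name": "servo_tool", "arguments": {
  "deltas": [
    [[60,0.008,-0.048,0,0],[60,0.008,-0.048,0,0],[60,0.008,-0.045,0,0],[60,0.004,-0.025,0,0],[60,0,0,0,0],[60,0,0,-0.01,0],[60,0,0,0,0],[60,0,0,0,0]]
  ]
}}

```text
time: 73.65
tool_pos: [0.6292, -0.185, 0.1705]
tool_rot: [-0.0, 0.999, -0.051, -0.001]
contact_force: [-0.5, 0.8, 0.9]
gripper_width: 0.601
grasp_force: 0.0
```

Run:
```python
from m import *
lidchk('red'); lidchk('yellow'); s=manip.state(); print(s['tool_pos'],s['tool_rot']); planes(('green',))
```

```text
red 277 c [0.5341 0.4284 0.0187] slopes [0.034 0.024 0.019] ((0.5344254970550537, 0.42942771315574646), (0.059334468096494675, 0.05012160539627075), 11.811253547668457)
yellow 294 c [0.5311 0.3355 0.0178] slopes [ 0.02  -0.005  0.018] ((0.5316962599754333, 0.33588501811027527), (0.06172456964850426, 0.05068373680114746), 16.0349063873291)
[ 0.62974287 -0.18543585  0.17164627] [-6.11580509e-05  9.98679087e-01 -5.13815989e-02 -9.76654494e-05]
green plane [-0.1382 -0.0342  0.0841] 263
```

Call:
{"name": "servo_tool", "arguments": {
  "deltas": [
    [[60,0.0025,-0.0125,0,0],[60,0,0,-0.03,0],[60,0,0,-0.02,0],[60,0,0,-0.015,0],[60,0,0,0,0],[60,0,0,0,0],[60,0,0,0,0],[60,0,0,0,0]]
  ]
}}

```text
time: 74.6
tool_pos: [0.6332, -0.1996, 0.1085]
tool_rot: [0.001, 0.999, -0.052, 0.001]
contact_force: [-0.6, 0.4, -0.6]
gripper_width: 0.603
grasp_force: 0.0
```

Call:
{"name": "servo_tool", "arguments": {
  "deltas": [
    [[0,0,0,0,0],[0,0,0,0,0],[0,0,0,0,0],[0,0,0,0,0],[0,0,0,0,0],[0,0,0,0,0],[0,0,0,0.01,0],[0,0,0,0.02,0]]
  ]
}}

```text
time: 75.4
tool_pos: [0.6304, -0.1984, 0.1344]
tool_rot: [-0.001, 0.999, -0.052, -0.003]
contact_force: [-0.2, -0.9, -0.5]
gripper_width: 0.175
grasp_force: 58.6
```

Call:
{"name": "servo_tool", "arguments": {
  "deltas": [
    [[0,0,0,0.03,0],[0,0,0,0.02,0],[0,0,0,0,0],[0,0,0,0,0],[0,0,0,0,0],[0,-0.003,0.015,0,0],[0,-0.007,0.035,0,0],[0,-0.008,0.04,0,0]]
  ]
}}

```text
time: 76.2
tool_pos: [0.6132, -0.1079, 0.1851]
tool_rot: [-0.0, 0.999, -0.053, -0.001]
contact_force: [0.5, 0.7, -0.3]
gripper_width: 0.174
grasp_force: 58.6
```

Run:
```python
from m import *
f=shot('wrist','w27.png'); s=manip.state(); print(s['tool_pos'],s['gripper_width'],s['grasp_force'])
W=cloud(f); m=masks(f['pixels'])['green']; P=W[m]; P=P[(np.linalg.norm(P-s['tool_pos'],axis=1)<.06)]
A=np.c_[P[:,:2]-s['tool_pos'][:2],np.ones(len(P))]; print(len(P),np.linalg.lstsq(A,P[:,2]-s['tool_pos'][2],rcond=None)[0])
```

```text
[ 0.61194509 -0.10155154  0.18485306] 0.17641011229359488 58.711143136024475
5521 [-0.15276001  0.02144669 -0.02400935]
```

Call:
{"name": "servo_tool", "arguments": {
  "deltas": [
    [[0,-0.015,0.045,0,0],[0,-0.015,0.045,0,0],[0,-0.015,0.045,0,0],[0,-0.015,0.045,0,0],[0,-0.015,0.045,0,0],[0,-0.015,0.045,0,0],[0,-0.015,0.045,0,0],[0,-0.015,0.045,0,0]]
  ]
}}

```text
time: 77.05
tool_pos: [0.4921, 0.2529, 0.1857]
tool_rot: [0.0, 0.999, -0.052, -0.001]
contact_force: [0.9, -0.3, 0.5]
gripper_width: 0.173
grasp_force: 58.8
```

Call:
{"name": "servo_tool", "arguments": {
  "deltas": [
    [[0,-0.015,0.045,0,0],[0,-0.015,0.045,0,0],[0,-0.01,0.026,0,0],[0,0,0,0,0],[0,0,0,-0.03,0],[0,0,0,-0.03,0],[0,0,0,0,0],[0,0,0,0,0]]
  ]
}}

```text
time: 77.85
tool_pos: [0.4536, 0.3661, 0.1259]
tool_rot: [0.001, 0.999, -0.052, -0.001]
contact_force: [-0.2, -0.6, 0.4]
gripper_width: 0.173
grasp_force: 58.8
```

Call:
{"name": "servo_tool", "arguments": {
  "deltas": [
    [[0,-0.006,0.018,0,0],[0,0,0,-0.03,0],[0,0,0,-0.03,0],[0,0,0,-0.012,0],[0,0,0,-0.005,0],[0,0,0,-0.003,0],[0,0,0,0,0],[0,0,0,0,0]]
  ]
}}

```text
time: 78.65
tool_pos: [0.4492, 0.3854, 0.0484]
tool_rot: [-0.001, 0.999, -0.052, 0.001]
contact_force: [0.5, 0.2, 0.2]
gripper_width: 0.174
grasp_force: 58.8
```

Call:
{"name": "servo_tool", "arguments": {
  "deltas": [
    [[0,0,0,0,0],[25,0,0,0,0],[35,0,0,0,0],[45,0,0,0,0],[50,0,0,0,0],[50,0,0,0.03,0],[50,0,0,0.05,0],[50,0,0,0.05,0]]
  ]
}}

```text
time: 79.45
tool_pos: [0.4474, 0.3843, 0.177]
tool_rot: [0.001, 0.999, -0.052, -0.001]
contact_force: [1.0, 0.0, -0.1]
gripper_width: 0.5
grasp_force: 0.0
```

Call:
{"name": "servo_tool", "arguments": {
  "deltas": [
    [[60,0,-0.03,0.05,8],[60,0,-0.045,0.02,8],[60,0,-0.045,0,8],[60,0,-0.045,0,8],[60,0,-0.045,0,8],[60,0,-0.045,0,8],[60,0,-0.045,0,8],[60,0,-0.04,0,8]]
  ]
}}

```text
time: 80.25
tool_pos: [0.4484, 0.0571, 0.2399]
tool_rot: [0.0, 0.881, 0.474, 0.0]
contact_force: [1.1, 0.1, 0.4]
gripper_width: 0.599
grasp_force: 0.0
```

Run:
```python
from m import *
for n in('red','yellow','green'): lidchk(n)
s=manip.state(); print(s['time'],s['tool_pos'],s['tool_rot'])
f=shot('wrist','w28.png'); blobs(f['pixels'],cloud(f),amin=300,names=['orange'])
f=shot('top','t2.png'); blobs(f['pixels'],cloud(f),amin=50,names=['orange','blue'])
```

```text
red 277 c [0.5341 0.4284 0.0185] slopes [0.032 0.    0.019] ((0.5347543358802795, 0.4289070665836334), (0.05935981124639511, 0.04941213130950928), 11.097025871276855)
yellow 290 c [0.531  0.3356 0.0179] slopes [ 0.001 -0.01   0.018] ((0.5322039127349854, 0.336014986038208), (0.06168645620346069, 0.051160313189029694), 13.84494400024414)
green 289 c [0.4349 0.3856 0.0181] slopes [0.027 0.002 0.018] ((0.4356015622615814, 0.38601696491241455), (0.06069333106279373, 0.050167325884103775), 1.6663862466812134)
80.4 [0.44871341 0.0572165  0.23982269] [5.62741045e-05 8.83147551e-01 4.69095241e-01 2.33888735e-04]
orange 1661 [294. 221.] med [0.391 0.021 0.017] rect [0.388 0.019] [0.099 0.029] 80.3
orange 68 [320. 231.] med [0.392 0.045 0.018] rect [0.392 0.042] [0.048 0.018] 88.4
orange 69 [337. 234.] med [ 0.382 -0.007  0.019] rect [ 0.382 -0.01 ] [0.033 0.02 ] 80.7
orange 94 [410. 272.] med [ 0.263 -0.226  0.015] rect [ 0.263 -0.227] [0.014 0.072] 4.7
orange 399 [225. 318.] med [0.138 0.335 0.024] rect [0.139 0.336] [0.03  0.131] 59.7
blue 890 [481.  74.] med [ 0.857 -0.456  0.049] rect [ 0.867 -0.468] [0.083 0.126] 10.4
blue 54 [385. 108.] med [ 0.743 -0.153  0.11 ] rect [ 0.744 -0.154] [0.02 0.02] 45.0
blue 841 [458. 162.] med [ 0.59  -0.376  0.052] rect [ 0.591 -0.377] [0.096 0.079] 5.0
blue 293 [ 10. 167.] med [0.599 0.956 0.082] rect [0.598 0.955] [0.064 0.04 ] 88.9
```

View pics/w28.png

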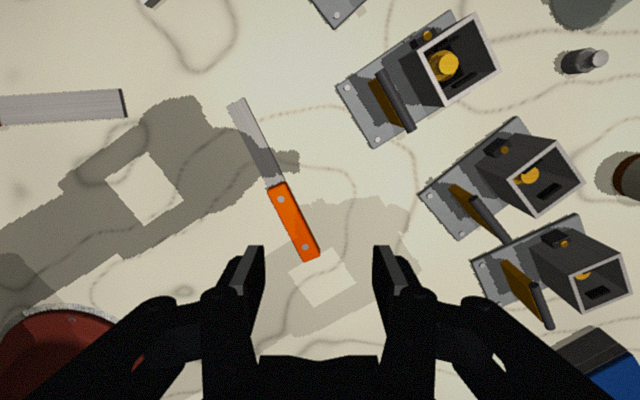

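The wrist view shows all tins open and the bar knocked to (278,185), flat. All lids lie flat in the tray. I regrasp the bar.

Call:
{"name": "servo_tool", "arguments": {
  "deltas": [
    [[60,-0.02,-0.008,-0.03,8.1],[60,-0.02,-0.008,-0.03,8.1],[60,-0.018,-0.007,-0.03,8.1],[60,0,0,-0.03,0],[60,0,0,0,0],[60,0,0,0,0],[60,0,0,0,0],[60,0,0,0,0]]
  ]
}}

```text
time: 81.3
tool_pos: [0.3923, 0.0361, 0.1219]
tool_rot: [0.001, 0.763, 0.647, 0.001]
contact_force: [0.9, 0.3, 0.0]
gripper_width: 0.601
grasp_force: 0.0
```

Run:
```python
from m import *
f=shot('wrist','w29.png'); W=cloud(f); s=manip.state(); print(s['tool_pos'],s['tool_rot'])
m=masks(f['pixels'])['orange']&(W[...,2]>.012)&(W[...,2]<.024); P=W[m]; r=cv2.minAreaRect(P[:,:2].astype(np.float32)); print(r,P.mean(0))
c=P.mean(0); vt=np.linalg.svd((P-c)[:,:2],full_matrices=False)[2][0]; print(np.degrees(np.arctan2(vt[1],vt[0])),((P-c)[:,:2]@vt).min(),((P-c)[:,:2]@vt).max())
px=f['pixels'].astype(int); g=(np.abs(W[...,2]-.0045)<.003)&(px.max(2)-px.min(2)<18)&(px.max(2)<135)
```

```text
[0.39207768 0.03598567 0.12156775] [0.00110306 0.7628872  0.64652979 0.00106608]
((0.3895756006240845, 0.018464863300323486), (0.09940709173679352, 0.023313138633966446), 80.10885620117188) [0.39011932 0.02176464 0.01699587]
-99.79387365435599 -0.04634846453671405 0.053065215577837596
```

Call:
{"name": "servo_tool", "arguments": {
  "deltas": [
    [[60,0,-0.0027,-0.04,0],[60,0,0,-0.04,0],[60,0,0,-0.02,0],[60,0,0,-0.0065,0],[60,0,0,0,0],[60,0,0,0,0],[60,0,0,0,0],[60,0,0,0,0]]
  ]
}}

```text
time: 82.15
tool_pos: [0.392, 0.0331, 0.0146]
tool_rot: [0.001, 0.763, 0.646, 0.001]
contact_force: [0.3, -0.6, -1.1]
gripper_width: 0.598
grasp_force: 0.0
```

Call:
{"name": "servo_tool", "arguments": {
  "deltas": [
    [[0,0,0,0,0],[0,0,0,0,0],[0,0,0,0,0],[0,0,0,0,0],[0,0,0,0,0],[0,0,0,0,0],[0,0,0,0.01,0],[0,0,0,0.02,0]]
  ]
}}

```text
time: 82.95
tool_pos: [0.3887, 0.0333, 0.042]
tool_rot: [-0.002, 0.763, 0.646, -0.002]
contact_force: [0.1, 0.0, -0.4]
gripper_width: 0.266
grasp_force: 60.1
```

Call:
{"name": "servo_tool", "arguments": {
  "deltas": [
    [[0,0,0,0.04,-8.5],[0,0,-0.03,0.04,-8.5],[0,0,-0.04,0.04,-8.5],[0,0,-0.04,0.03,-8.5],[0,0,-0.04,0,-8.5],[0,0,-0.04,0,-8.5],[0,0,-0.04,0,-8.5],[0,0,-0.04,0,-8.5]]
  ]
}}

```text
time: 83.75
tool_pos: [0.39, -0.2336, 0.1887]
tool_rot: [-0.0, 0.994, 0.106, 0.0]
contact_force: [0.4, 0.7, -1.6]
gripper_width: 0.262
grasp_force: 60.1
```

Call:
{"name": "servo_tool", "arguments": {
  "deltas": [
    [[0,0,-0.04,0,-7],[0,0,-0.04,0,0],[0,0,-0.04,0,0],[0,0,0,0,0],[0,0,0,0,0],[0,0,0,0,0],[0,0,0,0,0],[0,0,0,0,0]]
  ]
}}

```text
time: 84.55
tool_pos: [0.3909, -0.3512, 0.1887]
tool_rot: [0.0, 0.999, 0.049, 0.0]
contact_force: [-0.6, 0.4, -0.3]
gripper_width: 0.265
grasp_force: 60.2
```

Run:
```python
from m import *
f,W=tilt('w30.png'); s=manip.state(); print(s['tool_rot'],s['gripper_width'])
for n,(Wd,px) in dict(w4=(np.load('w4.npz')['W'],np.load('w4.npz')['px']),now=(W,f['pixels'])).items():
    Z=Wd[...,2]
    b=masks(px)['blue']&(Z>.045)&(Z<.058)&(Wd[...,1]<-.3); P=Wd[b]
    if len(P)>50: print(n,'top',cv2.minAreaRect(P[:,:2].astype(np.float32)),np.median(P[:,2]))
    g=(Z>.026)&(Z<.037)&(Wd[...,0]>.46)&(Wd[...,0]<.535)&(np.abs(Wd[...,1]+.385)<.04); P=Wd[g]
    if len(P)>20: c=P.mean(0); vt=np.linalg.svd((P-c)[:,:2],full_matrices=False)[2][0]; print(n,'ledge',c,np.degrees(np.arctan2(vt[1],vt[0])),cv2.minAreaRect(P[:,:2].astype(np.float32)))
```

```text
84.6 tcp [ 0.3909 -0.3514  0.1887] [ 0.3  0.9 -1. ]
handle n 8261 c [ 0.3926 -0.3521  0.1914] dir [-0.995 -0.096  0.019] elev 1.1 ext -0.035 0.044
blade pitch(up+) -0.13 top z rel TCP at r=0 -0.0099 at .137 -0.0102 2073 0.10590391901045236
[7.56073767e-05 9.98803571e-01 4.89020944e-02 8.26761212e-05] 0.2658550453756042
w4 top ((0.5928121209144592, -0.37874922156333923), (0.0984303429722786, 0.07961499691009521), 5.257083892822266) 0.05100993160231776
w4 ledge [ 0.50880091 -0.38583343  0.03053654] -175.2667441076271 ((0.5081484913825989, -0.3868721127510071), (0.05298582464456558, 0.013712928630411625), 4.120246887207031)
now ledge [ 0.50890746 -0.38692583  0.03097007] -175.25739848923865 ((0.5084543824195862, -0.38724735379219055), (0.05365337058901787, 0.012305434793233871), 4.5320024490356445)
```

View pics/w30.png

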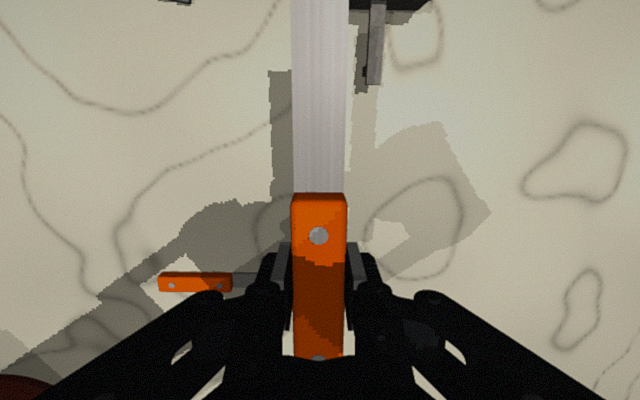

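The bar is held level. The ledge is at about (375,45), yaw 5°. I line up in front of the slot.

Call:
{"name": "servo_tool", "arguments": {
  "deltas": [
    [[0,0.0013,-0.022,0,-0.4],[0,0.0014,-0.0225,0,0],[0,0,0,-0.04,0],[0,0,0,-0.04,0],[0,0,0,-0.03,0],[0,0,0,-0.015,0],[0,0,0,0,0],[0,0,0,0,0]]
  ]
}}

```text
time: 85.4
tool_pos: [0.3941, -0.3973, 0.0649]
tool_rot: [0.001, 0.999, 0.045, 0.001]
contact_force: [0.1, -0.8, -1.1]
gripper_width: 0.266
grasp_force: 60.1
```

Call:
{"name": "servo_tool", "arguments": {
  "deltas": [
    [[0,0,0,-0.01,0],[0,0,0,0,0],[0,0,0,0,0],[0,0,0,0,0],[0,0,0,0,0],[0,0,0,0,0],[0,0,0,0,0],[0,0,0,0,0]]
  ]
}}

```text
time: 86.2
tool_pos: [0.3934, -0.3967, 0.0536]
tool_rot: [0.0, 0.999, 0.045, 0.0]
contact_force: [-0.7, -0.5, -1.5]
gripper_width: 0.264
grasp_force: 60.1
```

```bash
cat > slot.py <<'E'
from m import *
f,W=tilt('w31.png'); s=manip.state(); t=s['tool_pos']; print(s['tool_rot'])
a=np.radians(5.05); d=np.array([np.cos(a),np.sin(a)]); n=np.array([-d[1],d[0]]); o=np.array([.543,-.3833])
print('holder-local TCP mm',((t[:2]-o)@d*1e3).round(1),((t[:2]-o)@n*1e3).round(1),(t[2]*1e3).round(1))
Z=W[...,2]; px=f['pixels'].astype(int)
P=W[20:180,285:355].reshape(-1,3); P=P[np.abs(P[:,2]-(t[2]-.010))<.003]; L=np.c_[(P[:,:2]-o)@d,(P[:,:2]-o)@n]*1e3
for x0 in range(-130,-20,20):
    q=L[(L[:,0]>x0)&(L[:,0]<x0+20)]
    if len(q)>20: print(x0,'blade lateral',np.percentile(q[:,1],[2,98]).round(1))
E
python3 slot.py
```

```text
86.25 tcp [ 0.3934 -0.3967  0.0535] [-0.2 -1.1 -1.6]
handle n 8233 c [ 0.3951 -0.3977  0.0562] dir [-0.996 -0.087  0.02 ] elev 1.1 ext -0.035 0.082
blade pitch(up+) -0.07 top z rel TCP at r=0 -0.0099 at .137 -0.0101 2068 0.10589282088378263
[-4.02594628e-05  9.98996190e-01  4.47951892e-02 -3.45781551e-05]
holder-local TCP mm -150.2 -0.2 53.5
-110 blade lateral [-12.1   9. ]
-90 blade lateral [-12.1   9. ]
-70 blade lateral [-12.1   9. ]
-50 blade lateral [-12.2   8.9]
```

Call:
{"name": "servo_tool", "arguments": {
  "deltas": [
    [[0,0,0.001,-0.0037,0],[0,0,0,0,0],[0,0.0085,0.0008,0,0],[0,0.0085,0.0008,0,0],[0,0.0085,0.0007,0,0],[0,0.0085,0.0007,0,0],[0,0,0,0,0],[0,0,0,0,0]]
  ]
}}

```text
time: 87.05
tool_pos: [0.4277, -0.3926, 0.0498]
tool_rot: [-0.0, 0.999, 0.045, -0.0]
contact_force: [-0.3, -0.0, -1.0]
gripper_width: 0.267
grasp_force: 60.1
```

```bash
python3 slot.py
```

```text
87.1 tcp [ 0.4274 -0.3926  0.0497] [-0.3  0.  -1.2]
handle n 8196 c [ 0.4294 -0.3935  0.0524] dir [-0.996 -0.088  0.021] elev 1.2 ext -0.035 0.078
blade pitch(up+) -0.1 top z rel TCP at r=0 -0.0099 at .137 -0.0101 2072 0.10633274411224637
[-9.18885166e-05  9.98988726e-01  4.49609387e-02 -1.76277427e-04]
holder-local TCP mm -116.0 0.9 49.7
-90 blade lateral [-10.9  10. ]
-70 blade lateral [-10.9  10.2]
-50 blade lateral [-11.   10.1]
-30 blade lateral [-11.   10.1]
```

No contact with the tip 2 cm in, so I continue.

Call:
{"name": "servo_tool", "arguments": {
  "deltas": [
    [[0,0.008,0.0007,0,0],[0,0.01,0.0009,0,0],[0,0.01,0.0009,0,0],[0,0.01,0.0009,0,0],[0,0.01,0.0009,0,0],[0,0.01,0.0009,0,0],[0,0.004,0.0003,0,0],[0,0,0,0,0]]
  ]
}}

```text
time: 87.9
tool_pos: [0.4901, -0.3871, 0.0498]
tool_rot: [0.0, 0.999, 0.045, -0.0]
contact_force: [-0.1, 1.2, -1.3]
gripper_width: 0.262
grasp_force: 60.1
```

Call:
{"name": "servo_tool", "arguments": {
  "deltas": [
    [[0,0,0,-0.001,0],[0,0,0,-0.001,0],[0,0,0,-0.0005,0],[0,0,0,0,0],[0,0,0,0,0],[0,0,0,0,0],[0,0,0,0,0],[0,0,0,0,0]]
  ]
}}

```text
time: 88.7
tool_pos: [0.4894, -0.3872, 0.0474]
tool_rot: [0.0, 0.999, 0.045, 0.0]
contact_force: [0.1, 0.5, -1.8]
gripper_width: 0.263
grasp_force: 60.1
```

```bash
python3 slot.py
```

```text
88.75 tcp [ 0.4894 -0.3872  0.0474] [-0.4 -0.1 -0.8]
handle n 8302 c [ 0.4909 -0.3882  0.05  ] dir [-0.996 -0.084  0.015] elev 0.9 ext -0.035 0.079
blade pitch(up+) 0.49 top z rel TCP at r=0 0.0031 at .137 0.0042 1566 0.10304084620612929
[2.32140629e-05 9.98995093e-01 4.48196690e-02 2.69220997e-05]
holder-local TCP mm -53.7 0.8 47.4
-30 blade lateral [-10.8  10. ]
```

Call:
{"name": "servo_tool", "arguments": {
  "deltas": [
    [[0,0,0,-0.0008,0],[28,0,0,0,0],[32,0,0,0,0],[40,0,0,0,0],[50,0,0,0,0],[60,0,0,0,0],[60,0,0,0,0],[60,0,0,0.02,0]]
  ]
}}

```text
time: 89.55
tool_pos: [0.4876, -0.3854, 0.0634]
tool_rot: [-0.002, 0.999, 0.045, -0.002]
contact_force: [-0.2, 0.2, -0.2]
gripper_width: 0.596
grasp_force: 0.0
```

Call:
{"name": "servo_tool", "arguments": {
  "deltas": [
    [[60,0,0,0.04,0],[60,0,0,0.05,0],[60,-0.02,0,0.05,0],[60,-0.04,0.02,0.04,0],[60,-0.02,0.02,0,0],[60,0,0.02,0,0],[60,0,0,0,0],[60,0,0,0,0]]
  ]
}}

```text
time: 90.35
tool_pos: [0.4176, -0.3306, 0.2364]
tool_rot: [0.0, 0.999, 0.045, 0.0]
contact_force: [0.1, -0.5, 0.0]
gripper_width: 0.596
grasp_force: 0.0
```

Run:
```python
from m import *
s=manip.state(); print(s['time'],s['tool_pos'],s['contact_force'])
f=shot('wrist','w32.png'); W=cloud(f)
m=masks(f['pixels'])['orange']&(W[...,2]>.03)&(W[...,2]<.07); P=W[m]; c=P.mean(0); r=cv2.minAreaRect(P[:,:2].astype(np.float32)); print(len(P),c,r)
print(np.linalg.lstsq(np.c_[P[:,:2]-c[:2],np.ones(len(P))],P[:,2],rcond=None)[0])
for n in('red','yellow','green'): lidchk(n)
d=np.load('top0.npz'); g=shot('top'); G=cloud(g)
df=np.abs(g['pixels'].astype(int)-d['px'].astype(int)).max(2)
for n,(u,v) in dict(beaker=(250,124),big=(293,125),flask=(314,110),small=(333,123),reagent=(383,112)).items(): print(n,np.median(df[v-10:v+11,u-10:u+11]),np.percentile(df[v-10:v+11,u-10:u+11],95))
```

```text
90.35 [ 0.41756447 -0.33059224  0.23642488] [ 0.11132301 -0.46386127  0.02288145]
2482 [ 0.47750044 -0.38845803  0.04890147] ((0.4752262234687805, -0.38911569118499756), (0.09901034832000732, 0.02314123511314392), 5.042925834655762)
[ 0.00254971 -0.04001078  0.04890147]
red 278 c [0.5342 0.4284 0.0186] slopes [0.027 0.006 0.019] ((0.5347443222999573, 0.42886897921562195), (0.05892351642251015, 0.05053405836224556), 11.463541030883789)
yellow 293 c [0.5313 0.3358 0.0178] slopes [ 0.018 -0.013  0.018] ((0.5318384170532227, 0.33647358417510986), (0.06115349382162094, 0.05013890936970711), 14.043560028076172)
green 295 c [0.4351 0.3858 0.0181] slopes [ 0.019 -0.009  0.018] ((0.43536853790283203, 0.3863566517829895), (0.060310713946819305, 0.050958044826984406), 3.735018253326416)
beaker 13.0 17.0
big 17.0 19.0
flask 11.0 18.0
small 17.0 19.0
reagent 11.0 18.0
```

View pics/w32.png

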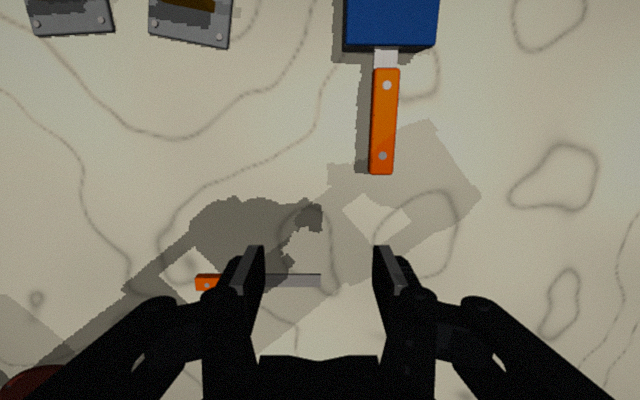

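The picture shows the bar's handle at (384,120), flat on the ledge with about 8 cm of blade in the slot. All lids are flat in the tray and the bystanders are unchanged. I hand it in.

```bash
python3 -c "
from plant import manip
print(manip.job_done())"
```

```text
the job is handed in; nothing more can be done
None
```

I pried the red, yellow and green lids loose with the middle-sized bar and laid them flat, knob up, in the white tray. The bar is flat in the holder with about 8 cm of blade inside, and I handed the job in at about 90 s (no verdict was returned).

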